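# Exchange the pigment tube in the craft-table rack

### The arm

A 7-joint arm with a two-finger parallel gripper is mounted at the origin on the work surface. World frame = base frame: x ahead of the robot, y to its left, z up, the work surface at z = 0. Lengths are in m, angles in degrees, forces in N, time in s.
With the tool pointing down it reaches from about 0.425 to 0.825 m from the base axis. Payload 3.6 kg.
Tool frame: the origin (TCP) lies at the centre of the arm's flange, where the gripper is bolted on; the fingertips stand 186 mm ahead of it and the grasp point (between the pads) lies 167 mm ahead of it; z points along the fingers, y is the line along which they close (so a half turn about z gives the same grasp; the last joint's range is limited). The gripper opens to 93 mm and grips with 3 to 60 N. Pads are 15 mm wide; open, the fingers measure 128 mm over their backs; the gripper's body (75 mm by 188 mm) begins 65 mm behind the grasp point.
Start: joints at [67.065, 35.231, -0.722, 81.555, 0.464, 63.22, -2.315], TCP at [0.237, -0.605, 0.405] pointing down, gripper open.
Joint ranges: [-178.69, 178.69], [-17.37, 117.87], [-77.05, 75.6], [15.02, 138.74], [-78.02, 258.01], [0.78, 113.62], [-162.83, 162.83]. Speed limits (degrees/s): [159.86, 159.86, 180, 180, 180, 180, 180].

### API

Orientations are given as a 3x3 rotation matrix whose columns are the frame's x, y, z axes.
In Python, from workcell import observe, get_image, get_calibration, sign_off gives the robot as it stands. The module is installed in compiled form; this text tells all that it offers.
- The arm moves only by the shell command python3 -m pendant 'ROWS' [FORCE]. ROWS is JSON, a list of rows, each an object of numbers: "tx", "ty", "tz": the shift along the tool's x, y, z in units of 0.03 m (1.0 is 0.03 m); "rx", "ry", "rz": the turn, a rotation vector about the tool's x, y, z in units of pi/2 rad (1.0 is pi/2 rad); "claw": the closure, from -1 (fully open) to 1 (shut). In form: [{"tx": .., "ty": .., "tz": .., "rx": .., "ry": .., "rz": .., "claw": ..}, ...]. A call has 1 to 10 rows; each row shifts and turns the commanded pose from where the row before left it, along the tool's axes as they then stand; what a row does not reach is not made up. A row lasts 1/12 s, in which the tool goes at most 41.7 mm and 7.16 degrees, less where a joint would pass 70% of its speed; a pose out of reach is approached as far as the arm can. A call with a number of a shift or a turn outside -1 to 1 is refused whole. A call with a gripper value outside its range is refused whole. The fingers move at their own pace and stop on an object; FORCE is the grip in N (left out, the last holds). Time passes only in rows, so rows that do not move let the fingers close. It gives the time, the measured TCP pose, the force, the opening and the grip force at its end, in the units of the state.
- observe(): the state, without advancing time (a new reading comes with each control period).
- get_image(name): name is "side" or "top"; returns the picture (400x640x3 uint8, red, green, blue); there is no depth.
- get_calibration(name): a dict with "K" (3x3 intrinsics, pixels), "distortion" ([k1, k2, p1, p2, k3] as OpenCV has them; the pictures are not rectified), "R" (3x3) and "t" (3): a world point X has camera coordinates R X + t. Camera axes: x right, y down, z forward; pixel columns grow to the right and rows downward; lengths in m; the calibration is good to about 2 mm. A picture is of the moment at which its call begins. get_calibration takes no time and is no camera call.
- sign_off(): hands the job in; it is judged then, once.
The state is a dict: "time_s": time; "q": joint angles; "qvel": joint speeds; "joint_torque": joint torques, N m; "eef_pos": TCP position; "eef_rot": TCP orientation; "force": force on the tool from outside, world axes, zero at the start; "ft_torque": the same for the moment, N m; "grip_width": finger opening in m; "finger_force": force on a finger pad.
Only numpy, scipy, OpenCV 4.12 (cv2) and the standard library are available. Lean on these libraries where they do the work, as an engineer would, in place of code of your own. Each camera call takes 0.05 s, during which the arm holds its last target. There are 200 camera calls.

### The job

First take the empty vial with the tall, slim knob out of its well in the three-well wooden rack and hang it in the single-hole returns block. Then pick the long white tube off its low rest, lay it in the leaning stand with its foot against the toe and let go of it, so that you can take it again by its cap end. Finally lower it upright, foot down, into the freed well until you feel it touch the stop hidden inside, without ramming or dropping it, and leave it there; do not disturb the two flat-capped vials, the clay faces or the thread spools.

Things in the scene. Friction and masses are not known exactly. Their poses are not given: they have to be found in the camera images.
- rack: fixed light-wood block, 70 (x) x 200 (y) x 95 mm (z) high, with three vertical wells in its top. Origin: centre of its underside on the table; x and y along its sides, z up. Each of the wells holds a hanging white vial at the start, one of them the slim-knobbed one.
- rack_hole0 (a point): Well at y = -60 mm of the rack: centre of the mouth of a rack well (top of the rack), 33 mm wide through the rack. Three wells in a row 60 mm apart along the rack's y. A loose-fitting cork stop inside can be set anywhere from 50 to 75 mm below the mouth (not reported: feel for it).
- rack_hole1 (a point): Middle well: centre of the mouth of a rack well (top of the rack), 33 mm wide through the rack. Three wells in a row 60 mm apart along the rack's y. A loose-fitting cork stop inside can be set anywhere from 50 to 75 mm below the mouth (not reported: feel for it).
- rack_hole2 (a point): Well at y = +60 mm of the rack: centre of the mouth of a rack well (top of the rack), 33 mm wide through the rack. Three wells in a row 60 mm apart along the rack's y. A loose-fitting cork stop inside can be set anywhere from 50 to 75 mm below the mouth (not reported: feel for it).
- short_vial: white empty vial told by its tall slim knob: body 28 mm diameter reaching 45 mm below its flange (85 mm long overall with the knob), flange 40 mm diameter, 6 mm thick, hanging on the rim of one rack well; above the flange a round knob 22 mm diameter, 36 mm tall. About 60 g. Origin: on the axis at the underside of the flange; z up along the axis. Its lower tip has a 23 mm wide lead-in.
- returns_hole0 (a point): centre of the mouth of the single 33 mm hole of the returns block: a fixed light-wood block 70 x 70 mm, 80 mm high; the hole goes through. The point lies at the top of the block, z up.
- long_tube: straight white capped tube, 160 mm long, 28 mm diameter; the last 36 mm at the cap end are a square cap, 22 x 22 mm, its sides along the tube's y and z axes, the other end (foot) is round-bottomed (14 mm radius). About 90 g. Origin: on its axis, mid-length; its x axis runs from the cap to the foot. It starts level on the rest, axis 45 mm above the table, foot pointing roughly away from the robot.
- rest: fixed low wooden rest under the long tube: base 150 (x) x 50 x 8 mm with two V notches, each 20 mm long, centred at x = -32 and +50 mm, reaching 21 mm either side of the tube's axis and no higher than it. Between the notches there is free space for fingers. Origin: centre of its underside; x along the tube.
- long_foot (a point): tip of the long tube's rounded foot, on its axis (80 mm from its origin).
- long_cap (a point): centre of the long tube's cap-end face (-80 mm from its origin).
- stand: fixed wooden leaning stand: two V notches on a 45 degree slope, open above, with a toe plate at the low end. Base 170 (x) x 80 x 12 mm. Origin: under its base; x points down the slope, roughly away from the robot, z up. A tube in it has its foot low at +x, cap high at -x. Notches lie 10-30 and 90-110 mm from the foot, reach 21 mm either side; elsewhere fingers have room to 24 mm below the axis.
- stand_toe (a point): where the tip of the foot of a tube properly lying in the stand comes (at 50, 0, 55 mm in the stand's frame).
- stand_top (a point): where the centre of the cap-end face of the long tube properly lying in the stand comes (160 mm up the slope from stand_toe).
- flat_vial_a: One of two in the rack: white vial, flat cap: body 28 mm diameter reaching 45 mm below its flange, flange 40 mm diameter and 6 mm thick which hangs on the rim of its rack well, above it a flat cap 34 mm diameter, 14 mm tall. Origin: on the axis at the underside of the flange; z up. Must be left alone.
- flat_vial_b: One of two in the rack: white vial, flat cap: body 28 mm diameter reaching 45 mm below its flange, flange 40 mm diameter and 6 mm thick which hangs on the rim of its rack well, above it a flat cap 34 mm diameter, 14 mm tall. Origin: on the axis at the underside of the flange; z up. Must be left alone.
- face_a: loose white clay face, an oval about 60 x 50 mm, 23 mm high, lying on the table. Origin: centre of its underside. Bystander, leave alone.
- face_b: loose white clay face, an oval about 68 x 55 mm, 23 mm high, lying on the table. Origin: centre of its underside. Bystander, leave alone.
- face_c: loose white clay face, an oval about 60 x 50 mm, 23 mm high, lying on the table. Origin: centre of its underside. Bystander, leave alone.
- spool_a: white thread spool standing upright, 34 mm diameter, 55 mm high. Origin: centre of its underside. Bystander, leave alone.
- spool_b: white thread spool standing upright, 34 mm diameter, 55 mm high. Origin: centre of its underside. Bystander, leave alone.

How it is judged:
By the outcome, as a careful person would: the job done as asked, in the order asked, and still so for the second after the job is handed in, with the robot touching nothing.
It also fails if it takes over 72 s, if anything falls off the work surface, if the arm or the gripper's body presses on something with over 40 N, if the wrist force passes 120 N, or if a joint passes its speed limit or range.

## Working session

There is one attempt and no reset: what is moved stays moved. The work goes in short steps, Python scripts to look and compute and a shell command to move; the robot and the scene stay as the last step left them, time stands still between calls to the robot, and variables do not carry over. Pictures are saved under pics/ and viewed, at most 10 in all, crops included, and the job is handed in when it is done.

```bash
mkdir -p pics; python3 - <<'E'
from workcell import *
import cv2
for n in("top","side"):
    im=get_image(n); cv2.imwrite(f"pics/{n}0.png",im[:,:,::-1])
    c=get_calibration(n); print(n,c)
o=observe(); print({k:o[k] for k in("time_s","eef_pos","eef_rot","force","grip_width")})
E
```

```text
top {'K': array([[367.64167184,   0.        , 318.8801592 ],
       [  0.        , 367.64167184, 200.20096856],
       [  0.        ,   0.        ,   1.        ]]), 'distortion': array([-0.0332499,  0.       ,  0.       ,  0.       ,  0.       ]), 'R': array([[ 5.89339246e-03, -9.99981188e-01,  1.70065900e-03],
       [-9.87369067e-01, -6.08831647e-03, -1.58320111e-01],
       [ 1.58327486e-01, -7.46135546e-04, -9.87386373e-01]]), 't': array([0.02197374, 0.55392534, 0.99184137])}
side {'K': array([[416.46947201,   0.        , 319.79502259],
       [  0.        , 416.46947201, 198.58844191],
       [  0.        ,   0.        ,   1.        ]]), 'distortion': array([-0.01166268,  0.        ,  0.        ,  0.        ,  0.        ]), 'R': array([[ 0.91273197, -0.40838887, -0.01178458],
       [-0.32341158, -0.7045846 , -0.63163716],
       [ 0.24965035,  0.5803267 , -0.77517458]]), 't': array([-0.49621696,  0.27344161,  0.99086297])}
{'time_s': 0.1, 'eef_pos': array([ 0.23724321, -0.60484886,  0.40368892]), 'eef_rot': array([[ 9.30926926e-01,  3.65204427e-01, -8.85758613e-04],
       [ 3.65205500e-01, -9.30924402e-01,  2.16801296e-03],
       [-3.28063773e-05, -2.34174555e-03, -9.99997258e-01]]), 'force': array([-0.40433615,  0.37323975, -0.10762798]), 'grip_width': 0.09306392100993326}
```

View pics/top0.png

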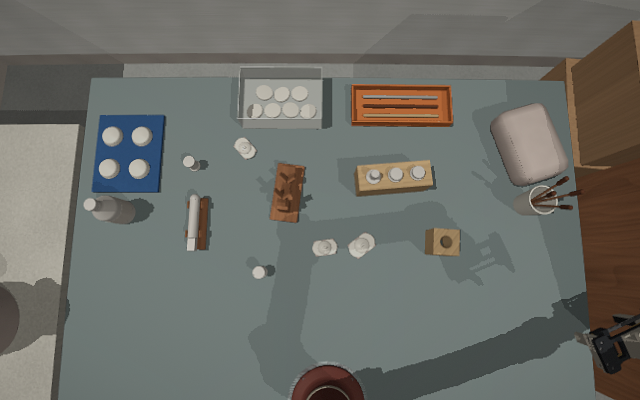

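View pics/side0.png

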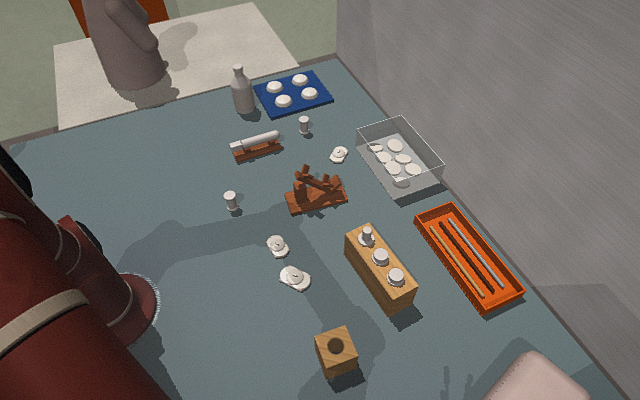

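The top view shows the slim-knobbed vial at about (374,174), the flat vials at (396,173) and (418,172), and the returns hole at (446,241). The tube is at (193,222) with its rest, and the stand is at (287,193). In the side view the slim vial is the far one, at (367,235). Next I'll look at enlarged crops to measure from.

```bash
cat > h.py <<'E'
import numpy as np, cv2
from workcell import *
C={n:get_calibration(n) for n in("top","side")}
def ray(n,uv):
    c=C[n]; p=cv2.undistortPoints(np.array([[uv]],float),c["K"],c["distortion"])[0,0]
    return -c["R"].T@c["t"], c["R"].T@np.array([p[0],p[1],1])
def plane(n,uv,z):
    o,d=ray(n,uv); return o+d*(z-o[2])/d[2]
def tri(a,b):
    o1,d1=ray("top",a);o2,d2=ray("side",b)
    s=np.linalg.lstsq(np.c_[d1,-d2],o2-o1,rcond=None)[0]
    p,q=o1+d1*s[0],o2+d2*s[1]; return (p+q)/2,np.linalg.norm(p-q)
def proj(n,X):
    c=C[n]; return cv2.projectPoints(np.atleast_2d(np.array(X,float)),cv2.Rodrigues(c["R"])[0],c["t"],c["K"],c["distortion"])[0][:,0]
E
python3 - <<'E'
import cv2,numpy as np
t=cv2.imread("pics/top0.png");s=cv2.imread("pics/side0.png")
def c(im,x,y,w,h,k): return cv2.resize(im[y:y+h,x:x+w],None,fx=k,fy=k,interpolation=cv2.INTER_CUBIC)
# 400x300 tiles k=5: 80x60
a=np.vstack([np.hstack([c(t,355,145,80,60,5),c(t,410,210,80,60,5)]),np.hstack([c(t,160,190,80,60,5),c(t,250,162,80,60,5)])])
b=np.vstack([np.hstack([c(s,340,220,100,75,4),c(s,300,315,100,75,4)]),np.hstack([c(s,220,110,80,60,5),c(s,277,160,80,60,5)])])
cv2.imwrite("pics/a.png",a);cv2.imwrite("pics/b.png",b)
E
```

```text
(no output)
```

View pics/a.png

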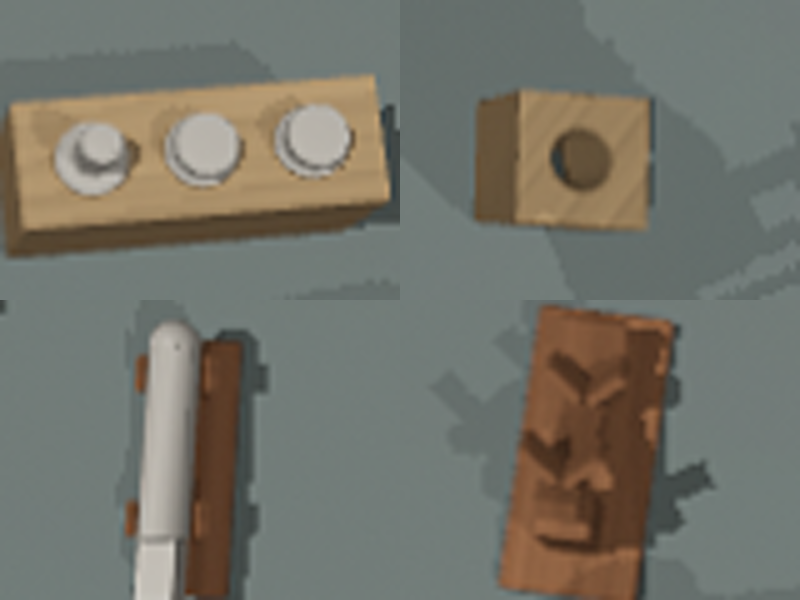

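View pics/b.png

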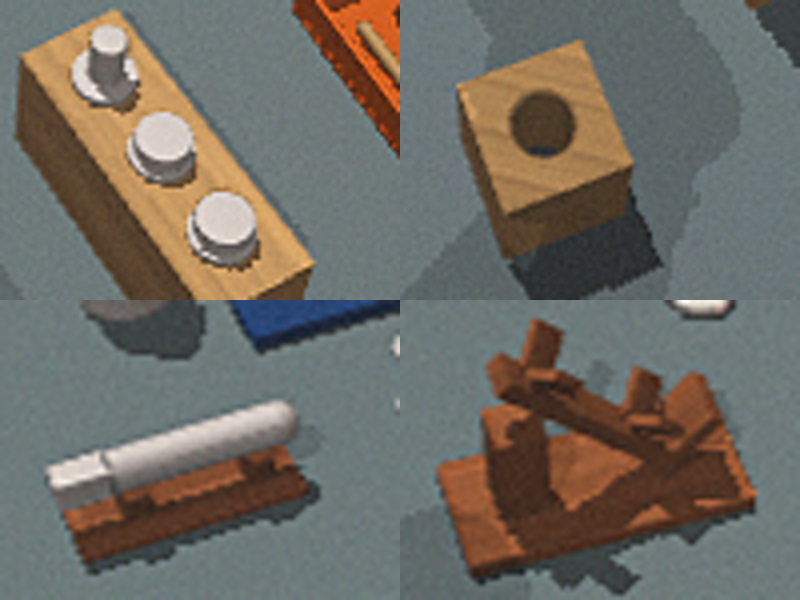

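Both crops show the rack, returns block, tube and stand clearly enough to read corners and cap centres. I'll turn those readings into positions and check them against the given sizes.

```bash
python3 - <<'E'
from h import *
np.set_printoptions(precision=4,suppress=True)
def o(n,x0,y0,k,L): return [( (x+.5)/k-.5+x0,(y+.5)/k-.5+y0) for x,y in L]
def show(tag,t,s,z):
    T=[plane("top",p,z) for p in t]; S=[plane("side",p,z) for p in s]
    print(tag,"\n T",*[q[:2] for q in T],"mean",np.mean(T,0)[:2],"\n S",*[q[:2] for q in S],"mean",np.mean(S,0)[:2] if S else "")
    return T,S
show("rack top",o("top",355,145,5,[(10,103),(375,76),(390,200),(20,230)]),o("s",340,220,4,[(22,57),(117,11),(313,265)]),.095)
for nm,a,b,z in[("knob",(101,144),(110,40),.137),("cap2",(203,147),(163,138),.115),("cap3",(320,136),(225,218),.115)]:
    ta=o("t",355,145,5,[a]);sb=o("s",340,220,4,[b]); show(nm,ta,sb,z); print(" tri",tri(ta[0],sb[0]))
show("returns",o("t",410,210,5,[(119,91),(251,100),(248,229),(117,223)]),o("s",300,315,4,[(58,87),(184,41),(232,164),(107,215)]),.08)
show("hole",o("t",410,210,5,[(181,160)]),o("s",300,315,4,[(142,125)]),.08)
show("stand base",o("t",250,162,5,[(98,285),(238,298)]),o("s",277,160,5,[(38,165),(75,275),(355,205)]),.012)
print("stand foot-left corner",plane("top",o("t",250,162,5,[(138,5)])[0],.06))
# tube by white mask, top view & side
for n,(x0,y0,w,h) in{"top":(180,185,30,75),"side":(225,120,60,40)}.items():
    im=cv2.imread(f"pics/{n}0.png")[y0:y0+h,x0:x0+w]; hsv=cv2.cvtColor(im,cv2.COLOR_BGR2HSV)
    m=((hsv[:,:,1]<22)&(hsv[:,:,2]>105)).astype(np.uint8)
    k,l,st,ce=cv2.connectedComponentsWithStats(m); i=1+np.argmax(st[1:,4])
    c=cv2.findContours((l==i).astype(np.uint8),0,1)[0][0]; (cx,cy),(ww,hh),an=cv2.minAreaRect(c)
    b=cv2.boxPoints(((cx,cy),(ww,hh),an))+[x0,y0]
    b=sorted(b.tolist(),key=lambda p:p[1] if n=="top" else p[0])
    e=[np.mean(b[:2],0),np.mean(b[2:],0)]; print(n,ww,hh,e,[plane(n,p,.045) for p in e])
E
```

```text
rack top 
 T [ 0.6427 -0.0767] [ 0.6595 -0.277 ] [ 0.5903 -0.2822] [ 0.5724 -0.0814] mean [ 0.6162 -0.1793] 
 S [ 0.5753 -0.0829] [ 0.6441 -0.0765] [ 0.6602 -0.2749] mean [ 0.6265 -0.1448]
knob 
 T [ 0.6102 -0.1193] mean [ 0.6102 -0.1193] 
 S [ 0.613  -0.1186] mean [ 0.613  -0.1186]
 tri (array([ 0.6111, -0.1194,  0.1385]), np.float64(0.002486523707487237))
cap2 
 T [ 0.6142 -0.1771] mean [ 0.6142 -0.1771] 
 S [ 0.6171 -0.1785] mean [ 0.6171 -0.1785]
 tri (array([ 0.616 , -0.1778,  0.1137]), np.float64(0.0030101172380413714))
cap3 
 T [ 0.6207 -0.2398] mean [ 0.6207 -0.2398] 
 S [ 0.6229 -0.2377] mean [ 0.6229 -0.2377]
 tri (array([ 0.6207, -0.2391,  0.1184]), np.float64(0.0016422728409274607))
returns 
 T [ 0.4745 -0.284 ] [ 0.47   -0.3556] [ 0.401  -0.3504] [ 0.404 -0.28 ] mean [ 0.4374 -0.3175] 
 S [ 0.407  -0.2788] [ 0.4779 -0.2837] [ 0.4714 -0.3516] [ 0.4032 -0.3483] mean [ 0.4398 -0.3156]
hole 
 T [ 0.4376 -0.316 ] mean [ 0.4376 -0.316 ] 
 S [ 0.4384 -0.3149] mean [ 0.4384 -0.3149]
stand base 
 T [0.5043 0.1683] [0.4973 0.0874] mean [0.5008 0.1278] 
 S [0.5066 0.1694] [0.4967 0.0863] [0.6601 0.0662] mean [0.5545 0.1073]
stand foot-left corner [0.658  0.1436 0.06  ]
top 28.999996185302734 73.99998474121094 [array([194.5, 185. ]), array([194.5, 259. ])] [array([0.5952, 0.3793, 0.045 ]), array([0.3874, 0.3671, 0.045 ])]
side 7.68451452255249 51.36491394042969 [array([229.6537, 146.2581]), array([278.993 , 131.9757])] [array([0.4129, 0.3874, 0.045 ]), array([0.5743, 0.3845, 0.045 ])]
```

```bash
cat > go.py <<'E'
# usage: go.py gx gy gz heading tilt flip -> remaining turn (units), then shift in the tool frame after turning (units)
import sys,json
from h import *
from scipy.spatial.transform import Rotation as Ro
np.set_printoptions(precision=3,suppress=True)
gx,gy,gz,a,t,fl=map(float,sys.argv[1:7]); a,t=np.radians([a,t])
z=np.array([np.sin(t)*np.cos(a),np.sin(t)*np.sin(a),-np.cos(t)])
y=np.array([-np.sin(a),np.cos(a),0])*(-1 if fl else 1)
R=np.c_[np.cross(y,z),y,z]; P=np.array([gx,gy,gz])-.167*z
o=observe(); R0,p0=np.array(o["eef_rot"]),np.array(o["eef_pos"])
w=Ro.from_matrix(R0.T@R).as_rotvec()
print("t",o["time_s"],"q",np.array(o["q"]).round(1),"F",o["force"],"w",o["grip_width"])
print("grasp now",p0+.167*R0[:,2],"z",R0[:,2])
print("turn units",w/(np.pi/2),"rows>=",np.degrees(np.linalg.norm(w))/7.16)
print("shift after turn",R.T@(P-p0)/.03,"| shift if before turn",R0.T@(P-p0)/.03)
open("log.txt","a").write(json.dumps([list(map(float,o["q"])),list(map(float,p0)),R0.tolist()])+"\n")
E
python3 go.py .611 -.119 .19 -85.2 0 0; python3 - <<'E'
from h import *
np.set_printoptions(precision=4,suppress=True)
im=cv2.imread("pics/top0.png").astype(int); hs=cv2.cvtColor(im.astype(np.uint8),cv2.COLOR_BGR2HSV)
for r in range(194,252,4):
    v=im[r,180:212]; print(r,v[:,2].tolist())
E
```

```text
t 0.1 q [67.1 35.3 -0.7 81.6  0.5 63.2 -2.3] F [-0.404  0.373 -0.108] w 0.09306392100993326
grasp now [ 0.237 -0.604  0.237] z [-0.001  0.002 -1.   ]
turn units [-0.001 -0.001 -0.815] rows>= 10.248586251167204
shift after turn [15.096 13.77   1.556] | shift if before turn [ 17.513 -10.523   1.58 ]
194 [114, 113, 114, 114, 113, 115, 115, 101, 101, 101, 100, 99, 119, 126, 126, 117, 100, 99, 111, 114, 115, 114, 113, 114, 115, 116, 115, 116, 116, 115, 115, 114]
198 [113, 114, 113, 114, 115, 101, 101, 102, 100, 106, 179, 181, 187, 193, 184, 162, 162, 145, 119, 99, 80, 66, 75, 69, 72, 71, 72, 70, 65, 68, 65, 85]
202 [114, 114, 114, 114, 114, 100, 101, 115, 103, 109, 175, 180, 186, 185, 184, 172, 159, 141, 110, 94, 79, 117, 98, 97, 90, 90, 92, 87, 61, 68, 68, 81]
206 [113, 115, 114, 113, 113, 114, 100, 130, 105, 128, 178, 184, 186, 187, 180, 168, 156, 135, 112, 87, 80, 120, 106, 99, 91, 90, 91, 85, 64, 68, 67, 69]
210 [114, 115, 113, 113, 113, 115, 101, 100, 101, 148, 179, 186, 186, 185, 175, 165, 150, 128, 105, 86, 79, 78, 85, 90, 91, 91, 88, 74, 64, 66, 85, 117]
214 [114, 113, 114, 114, 1
[... 783 characters left out ...]
, 189, 182, 177, 164, 149, 132, 112, 91, 75, 122, 104, 99, 90, 91, 89, 86, 62, 68, 67, 68, 67, 84]
238 [113, 114, 114, 115, 101, 100, 98, 129, 172, 158, 159, 156, 155, 160, 171, 83, 77, 89, 75, 73, 81, 89, 91, 91, 91, 84, 63, 68, 67, 83, 117, 115]
242 [113, 114, 113, 113, 114, 107, 95, 170, 197, 195, 194, 194, 195, 196, 186, 79, 88, 86, 83, 79, 85, 90, 92, 90, 90, 79, 64, 68, 66, 82, 117, 115]
246 [114, 113, 114, 114, 114, 112, 107, 201, 196, 194, 194, 194, 195, 197, 157, 86, 89, 85, 81, 80, 85, 91, 92, 92, 88, 73, 67, 66, 81, 118, 115, 114]
250 [113, 113, 113, 114, 113, 113, 114, 169, 166, 165, 166, 167, 168, 170, 108, 96, 98, 116, 114, 94, 90, 90, 91, 92, 94, 95, 96, 95, 98, 115, 115, 114]
```

```bash
R='x'; python3 -m pendant '[{"rz":-0.075,"claw":-1},{"rz":-0.075},{"rz":-0.075},{"rz":-0.075},{"rz":-0.075},{"rz":-0.075},{"rz":-0.075},{"rz":-0.075},{"rz":-0.075},{"rz":-0.075}]' 20 && python3 -m pendant '[{"rz":-0.065},{"tx":1,"ty":0.9},{"tx":1,"ty":0.9},{"tx":1,"ty":0.9},{"tx":1,"ty":0.9},{"tx":1,"ty":0.9},{"tx":1,"ty":0.9},{"tx":1,"ty":0.9},{"tx":1,"ty":0.9},{"tx":1,"ty":0.9}]' && python3 go.py .611 -.119 .19 -85.2 0 0
python3 - <<'E'
from h import *
np.set_printoptions(precision=4,suppress=True)
for r,u in((202,189.4),(214,188.65),(230,187.5)):
    o,d=ray("top",(u,r)); p=plane("top",(u,r),.045); th=np.arctan2(abs(d[1]),-d[2]); print("body",p[0],p[1]-.014/np.cos(th), "x axis at z59 check",plane("top",(u,r),.059)[0])
print("cap top",plane("top",(190.3,246),.056),plane("top",(190.7,242),.056))
print("cap end face top edge",plane("top",(190,249.2),.056),plane("top",(190,250.5),.034))
E
```

```text
body 0.5462420282606022 0.3759581926031007 x axis at z59 check 0.544098467387076
body 0.5121326377763098 0.3759885143792406 x axis at z59 check 0.5104563330303002
body 0.46718105942734445 0.3764889635942754 x axis at z59 check 0.4661205352662965
cap top [0.4226 0.377  0.056 ] [0.4335 0.3766 0.056 ]
cap end face top edge [0.4138 0.3774 0.056 ] [0.4108 0.3848 0.034 ]invalid input at $[0]: expected keys tx, ty, tz, rx, ry, rz, claw
```

```bash
python3 -m pendant '[{"tx":0,"ty":0,"tz":0,"rx":0,"ry":0,"rz":-0.075,"claw":-1},{"tx":0,"ty":0,"tz":0,"rx":0,"ry":0,"rz":-0.075,"claw":-1},{"tx":0,"ty":0,"tz":0,"rx":0,"ry":0,"rz":-0.075,"claw":-1},{"tx":0,"ty":0,"tz":0,"rx":0,"ry":0,"rz":-0.075,"claw":-1},{"tx":0,"ty":0,"tz":0,"rx":0,"ry":0,"rz":-0.075,"claw":-1},{"tx":0,"ty":0,"tz":0,"rx":0,"ry":0,"rz":-0.075,"claw":-1},{"tx":0,"ty":0,"tz":0,"rx":0,"ry":0,"rz":-0.075,"claw":-1},{"tx":0,"ty":0,"tz":0,"rx":0,"ry":0,"rz":-0.075,"claw":-1},{"tx":0,"ty":0,"tz":0,"rx":0,"ry":0,"rz":-0.075,"claw":-1},{"tx":0,"ty":0,"tz":0,"rx":0,"ry":0,"rz":-0.075,"claw":-1}]' 20 && python3 -m pendant '[{"tx":0,"ty":0,"tz":0,"rx":0,"ry":0,"rz":-0.065,"claw":-1},{"tx":1,"ty":0.9,"tz":0,"rx":0,"ry":0,"rz":0,"claw":-1},{"tx":1,"ty":0.9,"tz":0,"rx":0,"ry":0,"rz":0,"claw":-1},{"tx":1,"ty":0.9,"tz":0,"rx":0,"ry":0,"rz":0,"claw":-1},{"tx":1,"ty":0.9,"tz":0,"rx":0,"ry":0,"rz":0,"claw":-1},{"tx":1,"ty":0.9,"tz":0,"rx":0,"ry":0,"rz":0,"claw":-1},{"tx":1,"ty":0.9,"tz":0,"rx":0,"ry":0,"rz":0,"claw":-1},{"tx":1,"ty":0.9,"tz":0,"rx":0,"ry":0,"rz":0,"claw":-1},{"tx":1,"ty":0.9,"tz":0,"rx":0,"ry":0,"rz":0,"claw":-1},{"tx":1,"ty":0.9,"tz":0,"rx":0,"ry":0,"rz":0,"claw":-1}]' && python3 go.py .611 -.119 .19 -85.2 0 0
```

```text
time_s: 0.93
eef_pos: [0.2372, -0.605, 0.4041]
eef_rot: [[0.013, 1.0, -0.001], [1.0, -0.013, 0.001], [0.001, -0.001, -1.0]]
force: [0.1, -0.3, 0.2]
grip_width: 0.0931
finger_force: 0.0
time_s: 1.77
eef_pos: [0.4577, -0.3141, 0.4045]
eef_rot: [[-0.083, 0.997, -0.001], [0.997, 0.083, 0.0], [0.0, -0.001, -1.0]]
force: [0.3, -0.3, 0.4]
grip_width: 0.0927
finger_force: 0.0
t 1.7667 q [ 46.8  28.2 -22.3  97.1  12.3  57.2  25. ] F [ 0.33  -0.312  0.445] w 0.09273920412786728
grasp now [ 0.458 -0.314  0.237] z [-0.001  0.    -1.   ]
turn units [-0.    -0.    -0.001] rows>= 0.00930249689007553
shift after turn [6.054 5.636 1.583] | shift if before turn [6.059 5.631 1.582]
```

```bash
python3 -m pendant '[{"tx":0.9,"ty":0.9,"tz":0.2,"rx":0,"ry":0,"rz":0,"claw":-0.3},{"tx":0.9,"ty":0.9,"tz":0.2,"rx":0,"ry":0,"rz":0,"claw":-0.3},{"tx":0.9,"ty":0.9,"tz":0.2,"rx":0,"ry":0,"rz":0,"claw":-0.3},{"tx":0.9,"ty":0.9,"tz":0.3,"rx":0,"ry":0,"rz":0,"claw":-0.3},{"tx":0.9,"ty":0.9,"tz":0.3,"rx":0,"ry":0,"rz":0,"claw":-0.3},{"tx":0.9,"ty":0.8,"tz":0.3,"rx":0,"ry":0,"rz":0,"claw":-0.3},{"tx":0.65,"ty":0.34,"tz":0,"rx":0,"ry":0,"rz":0,"claw":-0.3},{"tx":0,"ty":0,"tz":0,"rx":0,"ry":0,"rz":0,"claw":-0.3}]' && python3 go.py .611 -.119 .125 -85.2 0 0 && python3 - <<'E'
from h import *
im=get_image("top");s=get_image("side")
c=lambda i,x,y:cv2.resize(i[y:y+75,x:x+100],None,fx=4,fy=4,interpolation=2)
cv2.imwrite("pics/c.png",np.hstack([c(im,335,130),c(s,330,200)])[:,:,::-1])
E
```

```text
time_s: 2.43
eef_pos: [0.6123, -0.1135, 0.3587]
eef_rot: [[-0.094, 0.996, -0.0], [0.996, 0.094, 0.006], [0.006, 0.0, -1.0]]
force: [0.2, 0.9, 0.4]
grip_width: 0.0603
finger_force: 0.0
t 2.4333 q [ 21.2  36.7 -21.5  89.3  14.7  56.9   0.9] F [0.162 0.881 0.401] w 0.0602924350022323
grasp now [ 0.612 -0.112  0.192] z [-0.     0.006 -1.   ]
turn units [ 0.    -0.004  0.006] rows>= 0.09485841856719227
shift after turn [-0.18  -0.059  2.222] | shift if before turn [-0.194 -0.062  2.221]
```

View pics/c.png

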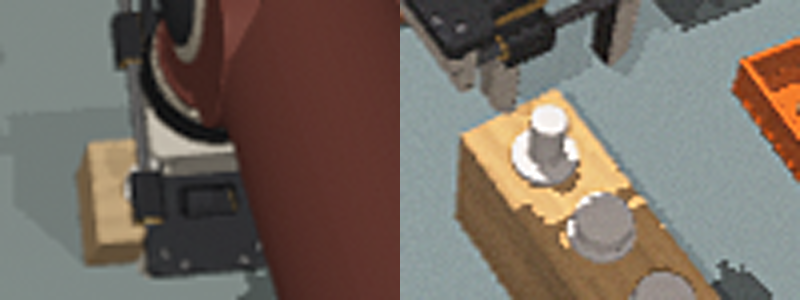

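The side view shows the knob at about (549,125) in the crop, with the open fingers still above it. The arm was still settling. I'll correct the position and descend.

```bash
python3 -m pendant '[{"tx":0,"ty":0,"tz":0,"rx":0,"ry":0,"rz":0,"claw":-0.3},{"tx":0,"ty":0,"tz":0,"rx":0,"ry":0,"rz":0,"claw":-0.3}]' && python3 go.py .611 -.119 .125 -85.2 0 0
```

```text
time_s: 2.7
eef_pos: [0.6099, -0.1231, 0.3598]
eef_rot: [[-0.08, 0.997, -0.001], [0.997, 0.08, -0.002], [-0.002, -0.001, -1.0]]
force: [0.7, 0.1, 0.9]
grip_width: 0.06
finger_force: 0.0
t 2.7 q [ 21.8  36.5 -21.   89.3  14.9  56.9   1. ] F [0.708 0.131 0.857] w 0.0599516632529626
grasp now [ 0.61  -0.123  0.193] z [-0.001 -0.002 -1.   ]
turn units [-0.     0.001 -0.002] rows>= 0.034360400177233325
shift after turn [0.135 0.047 2.259] | shift if before turn [0.138 0.048 2.259]
```

```bash
python3 -m pendant '[{"tx":0,"ty":0,"tz":0.5,"rx":0,"ry":0,"rz":0,"claw":-0.3},{"tx":0,"ty":0,"tz":0.6,"rx":0,"ry":0,"rz":0,"claw":-0.3},{"tx":0,"ty":0,"tz":0.6,"rx":0,"ry":0,"rz":0,"claw":-0.3},{"tx":0,"ty":0,"tz":0.4,"rx":0,"ry":0,"rz":0,"claw":-0.3},{"tx":0,"ty":0,"tz":0.15,"rx":0,"ry":0,"rz":0,"claw":-0.3},{"tx":0,"ty":0,"tz":0,"rx":0,"ry":0,"rz":0,"claw":-0.3},{"tx":0,"ty":0,"tz":0,"rx":0,"ry":0,"rz":0,"claw":-0.3},{"tx":0,"ty":0,"tz":0,"rx":0,"ry":0,"rz":0,"claw":-0.3}]' && python3 go.py .611 -.119 .125 -85.2 0 0
```

```text
time_s: 3.37
eef_pos: [0.611, -0.1211, 0.2935]
eef_rot: [[-0.083, 0.997, 0.002], [0.997, 0.083, -0.0], [-0.0, 0.002, -1.0]]
force: [-0.2, 0.3, 0.1]
grip_width: 0.0604
finger_force: 0.0
t 3.3667 q [ 20.8  40.8 -19.7  93.1  17.   48.9  -0.9] F [-0.238  0.275  0.09 ] w 0.06043944342875344
grasp now [ 0.611 -0.121  0.126] z [ 0.002 -0.    -1.   ]
turn units [ 0.001  0.    -0.001] rows>= 0.020113247978992076
shift after turn [0.069 0.006 0.048] | shift if before turn [0.069 0.005 0.048]
```

```bash
python3 -m pendant '[{"tx":0.06,"ty":0,"tz":0.03,"rx":0,"ry":0,"rz":0,"claw":-0.3},{"tx":0,"ty":0,"tz":0,"rx":0,"ry":0,"rz":0,"claw":1},{"tx":0,"ty":0,"tz":0,"rx":0,"ry":0,"rz":0,"claw":1},{"tx":0,"ty":0,"tz":0,"rx":0,"ry":0,"rz":0,"claw":1},{"tx":0,"ty":0,"tz":0,"rx":0,"ry":0,"rz":0,"claw":1},{"tx":0,"ty":0,"tz":0,"rx":0,"ry":0,"rz":0,"claw":1},{"tx":0,"ty":0,"tz":0,"rx":0,"ry":0,"rz":0,"claw":1},{"tx":0,"ty":0,"tz":0,"rx":0,"ry":0,"rz":0,"claw":1}]' 20 && python3 go.py .611 -.119 .125 -85.2 0 0
```

```text
time_s: 4.03
eef_pos: [0.6104, -0.1191, 0.2914]
eef_rot: [[-0.083, 0.997, -0.0], [0.997, 0.083, 0.0], [0.0, -0.0, -1.0]]
force: [-0.9, -1.1, 0.6]
grip_width: 0.0217
finger_force: 20.0
t 4.0333 q [ 20.6  40.9 -19.6  93.3  17.   48.7  -1.1] F [-0.869 -1.069  0.607] w 0.02172258255761472
grasp now [ 0.61  -0.119  0.124] z [-0.  0. -1.]
turn units [-0. -0. -0.] rows>= 0.004820185791362379
shift after turn [ 0.002  0.02  -0.021] | shift if before turn [ 0.002  0.02  -0.021]
```

```bash
python3 -m pendant '[{"tx":0,"ty":0,"tz":-0.3,"rx":0,"ry":0,"rz":0,"claw":1},{"tx":0,"ty":0,"tz":-0.6,"rx":0,"ry":0,"rz":0,"claw":1},{"tx":0,"ty":0,"tz":-0.8,"rx":0,"ry":0,"rz":0,"claw":1},{"tx":0,"ty":0,"tz":-0.8,"rx":0,"ry":0,"rz":0,"claw":1},{"tx":0,"ty":0,"tz":-0.5,"rx":0,"ry":0,"rz":0,"claw":1},{"tx":-0.2,"ty":-0.2,"tz":0,"rx":0,"ry":0,"rz":0,"claw":1},{"tx":-0.45,"ty":-0.45,"tz":0,"rx":0,"ry":0,"rz":0,"claw":1},{"tx":-0.7,"ty":-0.7,"tz":0,"rx":0,"ry":0,"rz":0,"claw":1},{"tx":-0.8,"ty":-0.8,"tz":0,"rx":0,"ry":0,"rz":0,"claw":1},{"tx":-0.8,"ty":-0.8,"tz":0,"rx":0,"ry":0,"rz":0,"claw":1}]' && python3 -m pendant '[{"tx":-0.8,"ty":-0.8,"tz":0,"rx":0,"ry":0,"rz":0,"claw":1},{"tx":-0.8,"ty":-0.8,"tz":0,"rx":0,"ry":0,"rz":0,"claw":1},{"tx":-0.7,"ty":-0.8,"tz":0,"rx":0,"ry":0,"rz":0,"claw":1},{"tx":-0.5,"ty":-0.6,"tz":0,"rx":0,"ry":0,"rz":0,"claw":1},{"tx":-0.25,"ty":-0.25,"tz":0,"rx":0,"ry":0,"rz":0,"claw":1},{"tx":-0.05,"ty":-0.07,"tz":0,"rx":0,"ry":0,"rz":0,"claw":1},{"tx":0,"ty":0,"tz":0,"rx":0,"ry":0,"rz":0,"claw":1},{"tx":0,"ty":0,"tz":0,"rx":0,"ry":0,"rz":0,"claw":1},{"tx":0,"ty":0,"tz":0,"rx":0,"ry":0,"rz":0,"claw":1},{"tx":0,"ty":0,"tz":0,"rx":0,"ry":0,"rz":0,"claw":1}]' && python3 go.py .438 -.3155 .112 -85.2 0 0; python3 - <<'E'
from h import *
im=get_image("top");s=get_image("side")
c=lambda i,x,y:cv2.resize(i[y:y+75,x:x+100],None,fx=4,fy=4,interpolation=2)
cv2.imwrite("pics/d.png",np.vstack([np.hstack([c(im,395,200),c(s,285,285)]),np.hstack([c(im,345,140),c(s,330,215)])])[:,:,::-1])
E
```

```text
time_s: 4.87
eef_pos: [0.5279, -0.2156, 0.3803]
eef_rot: [[-0.084, 0.996, -0.002], [0.996, 0.084, 0.0], [0.001, -0.002, -1.0]]
force: [-0.3, -0.3, -0.7]
grip_width: 0.0215
finger_force: 20.0
time_s: 5.7
eef_pos: [0.4393, -0.3141, 0.3814]
eef_rot: [[-0.086, 0.996, 0.001], [0.996, 0.086, 0.001], [0.001, 0.001, -1.0]]
force: [-0.8, -0.3, -0.6]
grip_width: 0.0218
finger_force: 20.0
t 5.7 q [ 48.1  28.3 -22.3 101.3  13.   52.9  25.3] F [-0.846 -0.284 -0.601] w 0.021769964545965057
grasp now [ 0.439 -0.314  0.214] z [ 0.001  0.001 -1.   ]
turn units [ 0.001 -0.     0.002] rows>= 0.024286925282472508
shift after turn [-0.043 -0.048  3.412] | shift if before turn [-0.046 -0.051  3.412]
```

View pics/d.png

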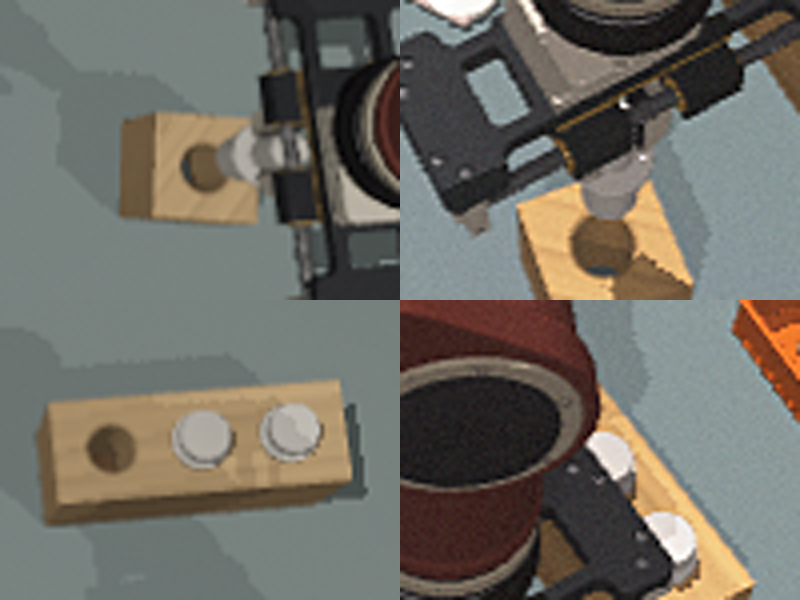

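The vial hangs squarely above the returns hole, and the freed well shows at about (110,449) in the crop. Lowering now, with a force check on the way.

```bash
python3 -m pendant '[{"tx":-0.04,"ty":-0.04,"tz":0.3,"rx":0,"ry":0,"rz":0,"claw":1},{"tx":0,"ty":0,"tz":0.5,"rx":0,"ry":0,"rz":0,"claw":1},{"tx":0,"ty":0,"tz":0.5,"rx":0,"ry":0,"rz":0,"claw":1},{"tx":0,"ty":0,"tz":0.3,"rx":0,"ry":0,"rz":0,"claw":1},{"tx":0,"ty":0,"tz":0.2,"rx":0,"ry":0,"rz":0,"claw":1},{"tx":0,"ty":0,"tz":0.2,"rx":0,"ry":0,"rz":0,"claw":1},{"tx":0,"ty":0,"tz":0.2,"rx":0,"ry":0,"rz":0,"claw":1},{"tx":0,"ty":0,"tz":0.2,"rx":0,"ry":0,"rz":0,"claw":1},{"tx":0,"ty":0,"tz":0.1,"rx":0,"ry":0,"rz":0,"claw":1}]' && python3 go.py .438 -.3155 .112 -85.2 0 0; python3 -c "
from h import *
print(plane('top',(345+110.5/4-.5,140+149.5/4-.5),.095))"
```

```text
time_s: 6.55
eef_pos: [0.437, -0.3169, 0.3058]
eef_rot: [[-0.083, 0.997, -0.0], [0.997, 0.083, 0.0], [0.0, -0.0, -1.0]]
force: [-0.4, 0.1, 0.4]
grip_width: 0.0216
finger_force: 20.0
t 6.55 q [ 46.7  33.8 -20.  106.2  16.2  42.9  22.6] F [-0.378  0.1    0.432] w 0.02163537662049974
grasp now [ 0.437 -0.317  0.139] z [-0.  0. -1.]
turn units [-0. -0. -0.] rows>= 0.00486180027918721
shift after turn [0.042 0.038 0.892] | shift if before turn [0.042 0.038 0.892]
[ 0.61048645 -0.11846194  0.095     ]
```

```bash
python3 -m pendant '[{"tx":0.03,"ty":0.03,"tz":0.25,"rx":0,"ry":0,"rz":0,"claw":1},{"tx":0,"ty":0,"tz":0.3,"rx":0,"ry":0,"rz":0,"claw":1},{"tx":0,"ty":0,"tz":0.2,"rx":0,"ry":0,"rz":0,"claw":1},{"tx":0,"ty":0,"tz":0.1,"rx":0,"ry":0,"rz":0,"claw":1},{"tx":0,"ty":0,"tz":0.06,"rx":0,"ry":0,"rz":0,"claw":1},{"tx":0,"ty":0,"tz":0.04,"rx":0,"ry":0,"rz":0,"claw":1},{"tx":0,"ty":0,"tz":0,"rx":0,"ry":0,"rz":0,"claw":1}]' && python3 go.py .438 -.3155 .1094 -85.2 0 0
```

```text
time_s: 7.13
eef_pos: [0.4378, -0.3159, 0.2778]
eef_rot: [[-0.083, 0.997, 0.0], [0.997, 0.083, 0.0], [0.0, 0.0, -1.0]]
force: [-0.2, 0.2, -1.0]
grip_width: 0.0214
finger_force: 20.0
t 7.1333 q [ 45.8  36.1 -18.9 107.6  17.5  39.2  21.3] F [-0.157  0.23  -1.018] w 0.021430456960058058
grasp now [ 0.438 -0.316  0.111] z [ 0.  0. -1.]
turn units [ 0. -0. -0.] rows>= 0.004631101920007705
shift after turn [0.014 0.006 0.045] | shift if before turn [0.014 0.006 0.045]
```

```bash
python3 -m pendant '[{"tx":0,"ty":0,"tz":0.04,"rx":0,"ry":0,"rz":0,"claw":1},{"tx":0,"ty":0,"tz":0.02,"rx":0,"ry":0,"rz":0,"claw":1},{"tx":0,"ty":0,"tz":0,"rx":0,"ry":0,"rz":0,"claw":1}]' && python3 -m pendant '[{"tx":0,"ty":0,"tz":0,"rx":0,"ry":0,"rz":0,"claw":-0.2},{"tx":0,"ty":0,"tz":0,"rx":0,"ry":0,"rz":0,"claw":-0.2},{"tx":0,"ty":0,"tz":0,"rx":0,"ry":0,"rz":0,"claw":-0.2},{"tx":0,"ty":0,"tz":0,"rx":0,"ry":0,"rz":0,"claw":-0.2},{"tx":0,"ty":0,"tz":-0.4,"rx":0,"ry":0,"rz":0,"claw":-0.2},{"tx":0,"ty":0,"tz":-0.8,"rx":0,"ry":0,"rz":0,"claw":-0.2},{"tx":0,"ty":0,"tz":-1,"rx":0,"ry":0,"rz":0,"claw":-0.2},{"tx":0,"ty":0,"tz":-1,"rx":0,"ry":0,"rz":0,"claw":-0.2},{"tx":0,"ty":0,"tz":-0.8,"rx":0,"ry":0,"rz":0,"claw":-0.2},{"tx":0,"ty":0,"tz":-0.4,"rx":0,"ry":0,"rz":0,"claw":-0.2}]' && python3 go.py .505 .3763 .14 -0.5 0 1; python3 go.py .505 .3763 .14 -0.5 20 0 | tail -2;  python3 - <<'E'
from h import *
im=get_image("top");s=get_image("side")
c=lambda i,x,y:cv2.resize(i[y:y+75,x:x+100],None,fx=4,fy=4,interpolation=2)
# predicted stand outline for a check
for a,ox,oy in((-6.3,.585,.118),):
    A=np.radians(a);F=lambda x,y,z:(ox+x*np.cos(A)-y*np.sin(A),oy+x*np.sin(A)+y*np.cos(A),z)
    b=[F(-.085,-.04,.012),F(.085,-.04,.012),F(.085,.04,.012),F(-.085,.04,.012)]
    ax=[F(.05,0,.055),F(-.063,0,.168)]
out=[]
for n,i,x0,y0 in(("top",im,238,155),("side",s,267,150)):
    k=c(i,x0,y0).copy()
    f=lambda P:((proj(n,P)-[x0,y0]+.5)*4*8).astype(np.int32)
    cv2.polylines(k,[f(b)],True,(0,255,0),1,shift=3); cv2.polylines(k,[f(ax)],False,(255,255,0),1,shift=3); out.append(k)
cv2.imwrite("pics/e.png",np.vstack([np.hstack(out),np.hstack([c(im,395,200),c(s,285,285)])])[:,:,::-1])
E
```

```text
time_s: 7.38
eef_pos: [0.4379, -0.316, 0.2763]
eef_rot: [[-0.083, 0.997, 0.001], [0.997, 0.083, -0.0], [-0.0, 0.001, -1.0]]
force: [0.0, -0.4, -0.2]
grip_width: 0.0214
finger_force: 20.0
time_s: 8.22
eef_pos: [0.4384, -0.3159, 0.4115]
eef_rot: [[-0.083, 0.997, 0.005], [0.997, 0.083, -0.003], [-0.003, 0.005, -1.0]]
force: [0.5, 0.2, 0.5]
grip_width: 0.0559
finger_force: 0.0
t 8.2167 q [ 48.9  26.4 -22.9  99.   12.   56.7  26.3] F [0.512 0.206 0.523] w 0.055893010049211135
grasp now [ 0.439 -0.316  0.245] z [ 0.005 -0.003 -1.   ]
turn units [ 0.004 -0.001  1.059] rows>= 13.30620990413937
shift after turn [  2.019 -23.093   3.485] | shift if before turn [22.822  4.117  3.425]
turn units [-0.163 -0.176 -0.931] rows>= 12.086447299199424
shift after turn [ 1.198 23.093  3.63 ] | shift if before turn [22.998  2.22   3.752]
```

View pics/e.png

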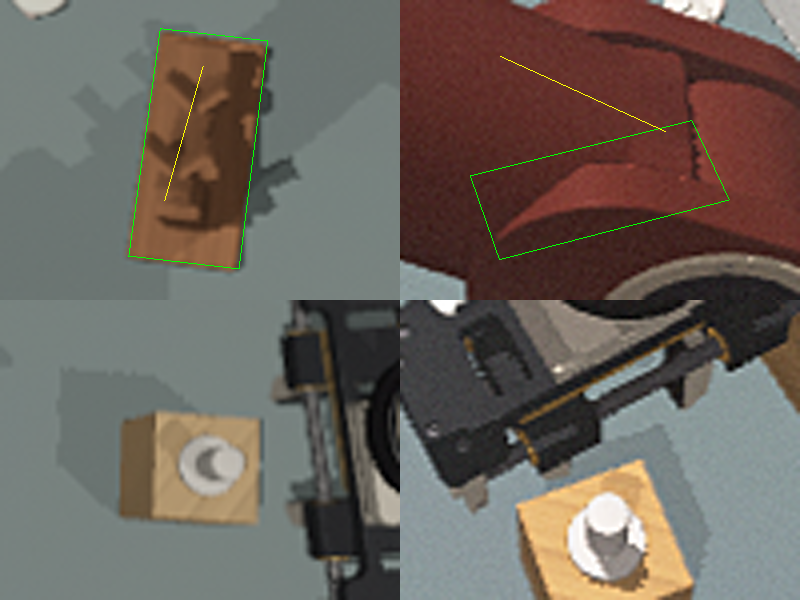

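The vial hangs flat in the returns block, and the stand outline lies within about 2 mm of the picture. Next I'll travel to the tube.

```bash
python3 -m pendant '[{"tx":0.3,"ty":0.1,"tz":0,"rx":0,"ry":0,"rz":0,"claw":-0.2},{"tx":0.7,"ty":0.1,"tz":0,"rx":0,"ry":0,"rz":0,"claw":-0.2},{"tx":1,"ty":0.1,"tz":0,"rx":0,"ry":0,"rz":0,"claw":-0.2},{"tx":1,"ty":0.1,"tz":0,"rx":0,"ry":0,"rz":0,"claw":-0.2},{"tx":1,"ty":0.1,"tz":0,"rx":0,"ry":0,"rz":0,"claw":-0.2},{"tx":1,"ty":0.1,"tz":0,"rx":0,"ry":0,"rz":0,"claw":-0.2},{"tx":1,"ty":0.1,"tz":0,"rx":0,"ry":0,"rz":0,"claw":-0.2},{"tx":1,"ty":0.1,"tz":0,"rx":0,"ry":0,"rz":0,"claw":-0.2},{"tx":1,"ty":0.1,"tz":0,"rx":0,"ry":0,"rz":0,"claw":-0.2},{"tx":1,"ty":0.1,"tz":0,"rx":0,"ry":0,"rz":0,"claw":-0.2}]' && python3 -m pendant '[{"tx":1,"ty":0.1,"tz":0,"rx":0,"ry":0,"rz":0,"claw":-0.2},{"tx":1,"ty":0.1,"tz":0,"rx":0,"ry":0,"rz":0,"claw":-0.2},{"tx":1,"ty":0.1,"tz":0,"rx":0,"ry":0,"rz":0,"claw":-0.2},{"tx":1,"ty":0.1,"tz":0,"rx":0,"ry":0,"rz":0,"claw":-0.2},{"tx":1,"ty":0.1,"tz":0,"rx":0,"ry":0,"rz":0,"claw":-0.2},{"tx":1,"ty":0.1,"tz":0,"rx":0,"ry":0,"rz":0,"claw":-0.2},{"tx":1,"ty":0.1,"tz":0,"rx":0,"ry":0,"rz":0,"claw":-0.2},{"tx":1,"ty":0.1,"tz":0,"rx":0,"ry":0,"rz":0,"claw":-0.2},{"tx":1,"ty":0.1,"tz":0,"rx":0,"ry":0,"rz":0,"claw":-0.2},{"tx":1,"ty":0.1,"tz":0,"rx":0,"ry":0,"rz":0,"claw":-0.2}]' && python3 -m pendant '[{"tx":0.9,"ty":0.1,"tz":0,"rx":0,"ry":0,"rz":0,"claw":-0.2},{"tx":0.7,"ty":0.1,"tz":0,"rx":0,"ry":0,"rz":0,"claw":-0.2},{"tx":0.4,"ty":0,"tz":0,"rx":0,"ry":0,"rz":-0.03,"claw":-0.2},{"tx":0.2,"ty":0,"tz":0,"rx":0,"ry":0,"rz":-0.07,"claw":-0.2},{"tx":0,"ty":0,"tz":0,"rx":0,"ry":0,"rz":-0.075,"claw":-0.2},{"tx":0,"ty":0,"tz":0,"rx":0,"ry":0,"rz":-0.075,"claw":-0.2},{"tx":0,"ty":0,"tz":0,"rx":0,"ry":0,"rz":-0.075,"claw":-0.2},{"tx":0,"ty":0,"tz":0,"rx":0,"ry":0,"rz":-0.075,"claw":-0.2},{"tx":0,"ty":0,"tz":0,"rx":0,"ry":0,"rz":-0.075,"claw":-0.2},{"tx":0,"ty":0,"tz":0,"rx":0,"ry":0,"rz":-0.075,"claw":-0.2}]' && python3 go.py .505 .3763 .12 -0.5 20 0
```

```text
time_s: 9.15
eef_pos: [0.4443, -0.0424, 0.4065]
eef_rot: [[-0.084, 0.996, -0.004], [0.996, 0.084, 0.001], [0.001, -0.004, -1.0]]
force: [0.7, 0.1, 0.7]
grip_width: 0.0558
finger_force: 0.0
time_s: 9.98
eef_pos: [0.4491, 0.2588, 0.4062]
eef_rot: [[-0.084, 0.996, -0.004], [0.996, 0.084, -0.002], [-0.001, -0.004, -1.0]]
force: [0.6, -0.5, 1.0]
grip_width: 0.0557
finger_force: 0.0
time_s: 10.82
eef_pos: [0.45, 0.3226, 0.4067]
eef_rot: [[-0.816, 0.578, -0.002], [0.578, 0.816, -0.002], [0.001, -0.003, -1.0]]
force: [0.2, -0.1, 0.2]
grip_width: 0.0555
finger_force: 0.0
t 10.8167 q [-11.1  31.8 -42.5  96.8  24.   61.1  -6.5] F [ 0.163 -0.054  0.156] w 0.05554581796116832
grasp now [0.45  0.322 0.24 ] z [-0.002 -0.002 -1.   ]
turn units [-0.069 -0.216 -0.382] rows>= 5.588910631570246
shift after turn [1.559 1.805 4.035] | shift if before turn [1.098 1.448 4.321]
```

```bash
python3 -m pendant '[{"tx":0,"ty":0,"tz":0,"rx":-0.0115,"ry":-0.036,"rz":-0.064,"claw":-0.2},{"tx":0,"ty":0,"tz":0,"rx":-0.0115,"ry":-0.036,"rz":-0.064,"claw":-0.2},{"tx":0,"ty":0,"tz":0,"rx":-0.0115,"ry":-0.036,"rz":-0.064,"claw":-0.2},{"tx":0,"ty":0,"tz":0,"rx":-0.0115,"ry":-0.036,"rz":-0.064,"claw":-0.2},{"tx":0,"ty":0,"tz":0,"rx":-0.0115,"ry":-0.036,"rz":-0.064,"claw":-0.2},{"tx":0,"ty":0,"tz":0,"rx":-0.0115,"ry":-0.036,"rz":-0.062,"claw":-0.2},{"tx":0.4,"ty":0.5,"tz":0.4,"rx":0,"ry":0,"rz":0,"claw":-0.2},{"tx":0.7,"ty":0.8,"tz":0.7,"rx":0,"ry":0,"rz":0,"claw":-0.2},{"tx":0.4,"ty":0.4,"tz":0.9,"rx":0,"ry":0,"rz":0,"claw":-0.2},{"tx":0.06,"ty":0.1,"tz":0.9,"rx":0,"ry":0,"rz":0,"claw":-0.2}]' && python3 -m pendant '[{"tx":0,"ty":0,"tz":0.7,"rx":0,"ry":0,"rz":0,"claw":-0.2},{"tx":0,"ty":0,"tz":0.3,"rx":0,"ry":0,"rz":0,"claw":-0.2},{"tx":0,"ty":0,"tz":0.1,"rx":0,"ry":0,"rz":0,"claw":-0.2},{"tx":0,"ty":0,"tz":0,"rx":0,"ry":0,"rz":0,"claw":-0.2},{"tx":0,"ty":0,"tz":0,"rx":0,"ry":0,"rz":0,"claw":-0.2}]' && python3 go.py .505 .3763 .045 -0.5 20 0
```

```text
time_s: 11.65
eef_pos: [0.4336, 0.3803, 0.3086]
eef_rot: [[-0.94, 0.007, 0.34], [0.008, 1.0, 0.001], [-0.34, 0.003, -0.94]]
force: [-0.8, 0.4, 0.3]
grip_width: 0.0558
finger_force: 0.0
time_s: 12.07
eef_pos: [0.4485, 0.3778, 0.2803]
eef_rot: [[-0.939, 0.016, 0.344], [0.017, 1.0, -0.002], [-0.344, 0.004, -0.939]]
force: [-0.1, 0.9, -0.5]
grip_width: 0.056
finger_force: 0.0
t 12.0667 q [-23.9  40.3 -34.4 105.5  61.   42.8  -7.8] F [-0.064  0.926 -0.47 ] w 0.056037225862661064
grasp now [0.506 0.377 0.123] z [ 0.344 -0.002 -0.939]
turn units [ 0.     0.001 -0.005] rows>= 0.07011398207696454
shift after turn [ 0.913 -0.032  2.448] | shift if before turn [ 0.918 -0.042  2.445]
```

```bash
python3 -m pendant '[{"tx":0.15,"ty":-0.03,"tz":0.4,"rx":0,"ry":0,"rz":0,"claw":-0.2},{"tx":0.25,"ty":0,"tz":0.7,"rx":0,"ry":0,"rz":0,"claw":-0.2},{"tx":0.25,"ty":0,"tz":0.7,"rx":0,"ry":0,"rz":0,"claw":-0.2},{"tx":0.18,"ty":0,"tz":0.45,"rx":0,"ry":0,"rz":0,"claw":-0.2},{"tx":0.08,"ty":0,"tz":0.18,"rx":0,"ry":0,"rz":0,"claw":-0.2},{"tx":0,"ty":0,"tz":0,"rx":0,"ry":0,"rz":0,"claw":-0.2},{"tx":0,"ty":0,"tz":0,"rx":0,"ry":0,"rz":0,"claw":-0.2},{"tx":0,"ty":0,"tz":0,"rx":0,"ry":0,"rz":0,"claw":-0.2}]' && python3 go.py .505 .3763 .045 -0.5 20 0
```

```text
time_s: 12.73
eef_pos: [0.4483, 0.3776, 0.2032]
eef_rot: [[-0.938, 0.017, 0.345], [0.017, 1.0, -0.001], [-0.345, 0.005, -0.938]]
force: [0.7, 1.4, -0.9]
grip_width: 0.0558
finger_force: 0.0
t 12.7333 q [-27.7  46.3 -28.3 108.2  71.7  36.4 -19.4] F [ 0.685  1.42  -0.888] w 0.055751811930846315
grasp now [0.506 0.377 0.047] z [ 0.345 -0.001 -0.938]
turn units [ 0.001  0.002 -0.006] rows>= 0.08033941915203666
shift after turn [ 0.028 -0.025  0.036] | shift if before turn [ 0.028 -0.026  0.036]
```

```bash
python3 -m pendant '[{"tx":0.02,"ty":-0.02,"tz":0.04,"rx":0,"ry":0,"rz":-0.005,"claw":-0.2},{"tx":0,"ty":0,"tz":0,"rx":0,"ry":0,"rz":0,"claw":1},{"tx":0,"ty":0,"tz":0,"rx":0,"ry":0,"rz":0,"claw":1},{"tx":0,"ty":0,"tz":0,"rx":0,"ry":0,"rz":0,"claw":1},{"tx":0,"ty":0,"tz":0,"rx":0,"ry":0,"rz":0,"claw":1},{"tx":0,"ty":0,"tz":0,"rx":0,"ry":0,"rz":0,"claw":1},{"tx":0,"ty":0,"tz":0,"rx":0,"ry":0,"rz":0,"claw":1}]' 30 && python3 go.py .505 .3763 .045 -0.5 20 0
```

```text
time_s: 13.32
eef_pos: [0.4478, 0.3774, 0.2007]
eef_rot: [[-0.939, 0.008, 0.344], [0.008, 1.0, -0.0], [-0.344, 0.003, -0.939]]
force: [0.0, 1.7, 0.4]
grip_width: 0.0274
finger_force: 30.0
t 13.3167 q [-27.8  46.5 -28.2 108.3  72.1  36.2 -19.3] F [0.04  1.717 0.371] w 0.027373688111983468
grasp now [0.505 0.377 0.044] z [ 0.344 -0.    -0.939]
turn units [ 0.002  0.001 -0.   ] rows>= 0.02591271301657196
shift after turn [-0.018 -0.021 -0.038] | shift if before turn [-0.018 -0.021 -0.038]
```

```bash
python3 -m pendant '[{"tx":-0.1,"ty":0,"tz":-0.28,"rx":0,"ry":0,"rz":0,"claw":1},{"tx":-0.2,"ty":0,"tz":-0.56,"rx":0,"ry":0,"rz":0,"claw":1},{"tx":-0.3,"ty":0,"tz":-0.82,"rx":0,"ry":0,"rz":0,"claw":1},{"tx":-0.3,"ty":0,"tz":-0.82,"rx":0,"ry":0,"rz":0,"claw":1},{"tx":-0.3,"ty":0,"tz":-0.82,"rx":0,"ry":0,"rz":0,"claw":1},{"tx":-0.3,"ty":0,"tz":-0.82,"rx":0,"ry":0,"rz":0,"claw":1},{"tx":-0.2,"ty":0,"tz":-0.56,"rx":0,"ry":0,"rz":0,"claw":1},{"tx":-0.1,"ty":0,"tz":-0.28,"rx":0,"ry":0,"rz":0,"claw":1},{"tx":0,"ty":0,"tz":0,"rx":0,"ry":0,"rz":0,"claw":1},{"tx":0,"ty":0,"tz":0,"rx":0,"ry":0,"rz":0,"claw":1}]' && python3 go.py .638 .1121 .2 -6.3 -25 0;  python3 - <<'E'
from h import *
im=get_image("top");s=get_image("side")
cv2.imwrite("pics/f.png",np.hstack([im[130:300,100:420],s[20:190,140:460]])[:,:,::-1])
g=np.array([.506,.377,.19]);print(proj("top",g),proj("side",g))
E
```

```text
time_s: 14.15
eef_pos: [0.4473, 0.3758, 0.3581]
eef_rot: [[-0.939, 0.01, 0.343], [0.009, 1.0, -0.005], [-0.343, -0.002, -0.939]]
force: [0.2, -0.4, -1.3]
grip_width: 0.0272
finger_force: 30.0
t 14.15 q [-20.6  34.7 -39.3 101.5  52.   49.8   2.4] F [ 0.223 -0.404 -1.257] w 0.027170917380666355
grasp now [0.505 0.375 0.201] z [ 0.343 -0.005 -0.939]
turn units [-0.004  0.5    0.065] rows>= 6.341347533828936
shift after turn [-8.828 -8.039 -3.869] | shift if before turn [-8.172 -8.959  3.237]
[[173.39219634 209.2767369 ]] [[253.0864477  102.03304095]]
```

View pics/f.png

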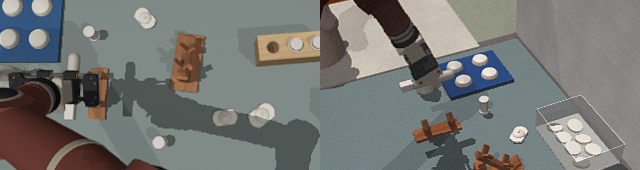

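The side view shows the tube held about level, with its cap near (223,108) and its foot near (267,97). I'll measure its ends against the grasp point.

```bash
python3 - <<'E'
from h import *
np.set_printoptions(precision=4,suppress=True)
s=get_image("side");t=get_image("top")
c=lambda i,x,y,k:cv2.resize(i[y:y+50,x:x+66],None,fx=6,fy=6,interpolation=2)
cv2.imwrite("pics/g.png",np.hstack([c(s,214,76,6),c(t,150,198,6)])[:,:,::-1])
# expected ends for offsets 68 (foot) / 92 (cap)
for x in(.412,.505+.068): print(proj("side",(x,.376,.201)),proj("top",(x,.376,.201)))
E
```

```text
[[220.4579 108.033 ]] [[169.3563 248.3117]]
[[274.8759  92.9358]] [[173.9399 181.1892]]
```

View pics/g.png

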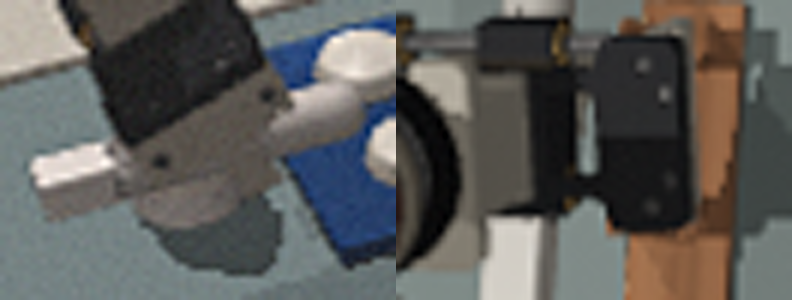

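The ends match the prediction to within 1 px: foot 68 mm ahead of the grasp point, cap 92 mm behind. Moving to the stand.

```bash
python3 -m pendant '[{"tx":-0.3,"ty":-0.3,"tz":0.1,"rx":0,"ry":0,"rz":0,"claw":1},{"tx":-0.6,"ty":-0.7,"tz":0.2,"rx":0,"ry":0,"rz":0,"claw":1},{"tx":-0.8,"ty":-0.9,"tz":0.3,"rx":0,"ry":0,"rz":0,"claw":1},{"tx":-0.8,"ty":-0.9,"tz":0.3,"rx":0,"ry":0,"rz":0,"claw":1},{"tx":-0.8,"ty":-0.9,"tz":0.3,"rx":0,"ry":0,"rz":0,"claw":1},{"tx":-0.5,"ty":-0.6,"tz":0.2,"rx":0,"ry":0,"rz":0,"claw":1},{"tx":-0.3,"ty":-0.2,"tz":0.1,"rx":0,"ry":0,"rz":0,"claw":1},{"tx":0,"ty":0,"tz":0,"rx":0,"ry":0.03,"rz":0.005,"claw":1},{"tx":0,"ty":0,"tz":0,"rx":0,"ry":0.06,"rz":0.008,"claw":1},{"tx":0,"ty":0,"tz":0,"rx":0,"ry":0.07,"rz":0.01,"claw":1}]' && python3 -m pendant '[{"tx":0,"ty":0,"tz":0,"rx":0,"ry":0.07,"rz":0.01,"claw":1},{"tx":0,"ty":0,"tz":0,"rx":0,"ry":0.07,"rz":0.01,"claw":1},{"tx":0,"ty":0,"tz":0,"rx":0,"ry":0.07,"rz":0.01,"claw":1},{"tx":0,"ty":0,"tz":0,"rx":0,"ry":0.06,"rz":0.008,"claw":1},{"tx":0,"ty":0,"tz":0,"rx":0,"ry":0.05,"rz":0.003,"claw":1},{"tx":0,"ty":0,"tz":0,"rx":0,"ry":0.02,"rz":0,"claw":1},{"tx":0,"ty":0,"tz":0,"rx":0,"ry":0,"rz":0,"claw":1},{"tx":0,"ty":0,"tz":0,"rx":0,"ry":0,"rz":0,"claw":1}]' && python3 go.py .638 .1121 .1639 -6.3 -25 0
```

```text
time_s: 15.18
eef_pos: [0.5764, 0.2409, 0.3588]
eef_rot: [[-0.995, 0.043, 0.094], [0.043, 0.999, 0.005], [-0.094, 0.009, -0.996]]
force: [0.5, 0.0, -1.8]
grip_width: 0.0272
finger_force: 30.0
time_s: 15.85
eef_pos: [0.5771, 0.2406, 0.3583]
eef_rot: [[-0.902, 0.107, -0.418], [0.097, 0.994, 0.045], [0.42, 0.0, -0.907]]
force: [0.1, 0.0, -0.9]
grip_width: 0.0275
finger_force: 30.0
t 15.85 q [  3.1  49.1 -51.3  80.2  18.   83.4  36.7] F [ 0.056  0.008 -0.861] w 0.027483257374565192
grasp now [0.507 0.248 0.207] z [-0.418  0.045 -0.907]
turn units [-0.001  0.002  0.002] rows>= 0.031233624890145556
shift after turn [-4.995 -4.035 -0.746] | shift if before turn [-4.985 -4.049 -0.729]
```

```bash
python3 -m pendant '[{"tx":-0.3,"ty":-0.2,"tz":-0.03,"rx":0,"ry":0,"rz":0,"claw":1},{"tx":-0.6,"ty":-0.5,"tz":-0.1,"rx":0,"ry":0,"rz":0,"claw":1},{"tx":-0.8,"ty":-0.7,"tz":-0.1,"rx":0,"ry":0,"rz":0,"claw":1},{"tx":-0.8,"ty":-0.7,"tz":-0.1,"rx":0,"ry":0,"rz":0,"claw":1},{"tx":-0.8,"ty":-0.7,"tz":-0.1,"rx":0,"ry":0,"rz":0,"claw":1},{"tx":-0.8,"ty":-0.65,"tz":-0.1,"rx":0,"ry":0,"rz":0,"claw":1},{"tx":-0.5,"ty":-0.4,"tz":-0.1,"rx":0,"ry":0,"rz":0,"claw":1},{"tx":-0.3,"ty":-0.15,"tz":-0.1,"rx":0,"ry":0,"rz":0,"claw":1},{"tx":-0.1,"ty":-0.03,"tz":0,"rx":0,"ry":0,"rz":0,"claw":1},{"tx":0,"ty":0,"tz":0,"rx":0,"ry":0,"rz":0,"claw":1}]' && python3 -m pendant '[{"tx":0,"ty":0,"tz":0,"rx":0,"ry":0,"rz":0,"claw":1},{"tx":0,"ty":0,"tz":0,"rx":0,"ry":0,"rz":0,"claw":1}]' && python3 go.py .638 .1121 .1639 -6.3 -25 0;python3 - <<'E'
from h import *
np.set_printoptions(precision=1,suppress=True)
s=get_image("side");t=get_image("top")
c=lambda i,x,y,k:cv2.resize(i[y:y+75,x:x+100],None,fx=4,fy=4,interpolation=2)
cv2.imwrite("pics/i.png",np.hstack([c(s,270,130,4),c(t,240,130,4)])[:,:,::-1])
E
```

```text
time_s: 16.68
eef_pos: [0.709, 0.1036, 0.3148]
eef_rot: [[-0.902, 0.109, -0.419], [0.099, 0.994, 0.045], [0.421, -0.001, -0.907]]
force: [-0.4, 0.2, -1.4]
grip_width: 0.0272
finger_force: 30.0
time_s: 16.85
eef_pos: [0.7078, 0.1058, 0.3159]
eef_rot: [[-0.902, 0.105, -0.419], [0.095, 0.994, 0.045], [0.421, 0.001, -0.907]]
force: [1.2, -0.4, -1.2]
grip_width: 0.0273
finger_force: 30.0
t 16.85 q [  9.5  58.5 -47.4  62.5  25.2  93.9  52.4] F [ 1.166 -0.365 -1.222] w 0.027287221731160643
grasp now [0.638 0.113 0.164] z [-0.419  0.045 -0.907]
turn units [-0.001  0.001  0.003] rows>= 0.039123850509891346
shift after turn [-0.025 -0.046  0.012] | shift if before turn [-0.024 -0.046  0.012]
```

View pics/i.png

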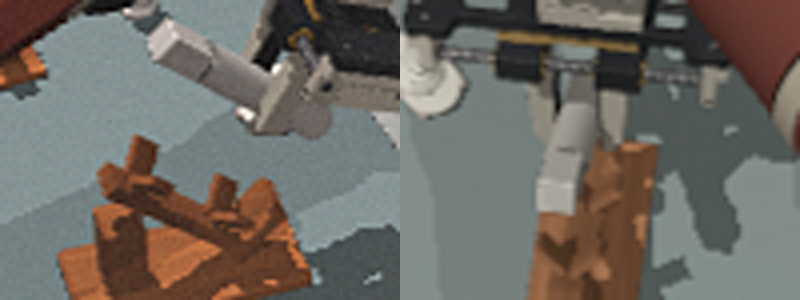

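The held tube is parallel to the stand's slope and above its notches. That was the last picture I'm allowed, so I'll go on by force and numbers, approaching along the slope normal.

```bash
python3 -m pendant '[{"tx":0.08,"ty":-0.03,"tz":0.3,"rx":0,"ry":0,"rz":0,"claw":1},{"tx":0.18,"ty":-0.01,"tz":0.5,"rx":0,"ry":0,"rz":0,"claw":1},{"tx":0.2,"ty":0,"tz":0.55,"rx":0,"ry":0,"rz":0,"claw":1},{"tx":0.18,"ty":0,"tz":0.45,"rx":0,"ry":0,"rz":0,"claw":1},{"tx":0.1,"ty":0,"tz":0.25,"rx":0,"ry":0,"rz":0,"claw":1},{"tx":0.06,"ty":0,"tz":0.15,"rx":0,"ry":0,"rz":0,"claw":1},{"tx":0.03,"ty":0,"tz":0.08,"rx":0,"ry":0,"rz":0,"claw":1},{"tx":0,"ty":0,"tz":0,"rx":0,"ry":0,"rz":0,"claw":1},{"tx":0,"ty":0,"tz":0,"rx":0,"ry":0,"rz":0,"claw":1}]' && python3 go.py .5818 .1183 .1073 -6.3 -25 0
```

```text
time_s: 17.7
eef_pos: [0.6577, 0.1088, 0.2643]
eef_rot: [[-0.902, 0.108, -0.418], [0.098, 0.994, 0.046], [0.42, 0.0, -0.907]]
force: [0.2, 0.0, -1.2]
grip_width: 0.0273
finger_force: 30.0
t 17.7 q [ 11.9  57.9 -47.6  75.8  25.7  83.   48.6] F [ 0.169  0.004 -1.229] w 0.027337838250497792
grasp now [0.588 0.116 0.113] z [-0.418  0.046 -0.907]
turn units [-0.     0.002  0.001] rows>= 0.023997716391926875
shift after turn [0.101 0.037 0.254] | shift if before turn [0.101 0.038 0.254]
```

```bash
python3 -m pendant '[{"tx":0.03,"ty":0.02,"tz":0.07,"rx":0,"ry":0,"rz":0,"claw":1},{"tx":0.03,"ty":0.01,"tz":0.07,"rx":0,"ry":0,"rz":0,"claw":1},{"tx":0.01,"ty":0,"tz":0.03,"rx":0,"ry":0,"rz":0,"claw":1},{"tx":0,"ty":0,"tz":0,"rx":0,"ry":0,"rz":0,"claw":1}]' | grep -E "pos|force" && python3 -m pendant '[{"tx":0.01,"ty":0,"tz":0.04,"rx":0,"ry":0,"rz":0,"claw":1},{"tx":0.01,"ty":0,"tz":0.02,"rx":0,"ry":0,"rz":0,"claw":1},{"tx":0,"ty":0,"tz":0,"rx":0,"ry":0,"rz":0,"claw":1}]' | grep -E "pos|force"; python3 go.py .5818 .1183 .1073 -6.3 -25 0
```

```text
eef_pos: [0.6534, 0.1103, 0.2602]
force: [1.1, 1.2, -0.3]
finger_force: 30.0
eef_pos: [0.6527, 0.1106, 0.2596]
force: [4.2, 1.5, 3.0]
finger_force: 30.0
t 18.2833 q [ 12.   57.9 -47.6  77.   25.8  81.8  48.1] F [4.248 1.544 3.031] w 0.026966554496399994
grasp now [0.583 0.119 0.108] z [-0.416  0.047 -0.908]
turn units [0.001 0.003 0.001] rows>= 0.03744932378337543
shift after turn [ 0.01  -0.005  0.039] | shift if before turn [ 0.011 -0.005  0.038]
```

```bash
python3 -m pendant '[{"tx":-0.06,"ty":0.02,"tz":0,"rx":0,"ry":0,"rz":0,"claw":1},{"tx":-0.05,"ty":0.01,"tz":0.015,"rx":0,"ry":0,"rz":0,"claw":1},{"tx":0,"ty":0,"tz":0,"rx":0,"ry":0,"rz":0,"claw":1}]' | grep -E "pos|force" && python3 -m pendant '[{"tx":-0.03,"ty":0,"tz":0.01,"rx":0,"ry":0,"rz":0,"claw":1},{"tx":-0.02,"ty":0,"tz":0.01,"rx":0,"ry":0,"rz":0,"claw":1},{"tx":0,"ty":0,"tz":0,"rx":0,"ry":0,"rz":0,"claw":1}]' | grep -E "pos|force"; python3 go.py .586 .1178 .1031 -6.3 -25 0
```

```text
eef_pos: [0.655, 0.1112, 0.2571]
force: [1.8, 1.6, 3.3]
finger_force: 30.0
eef_pos: [0.656, 0.111, 0.2559]
force: [0.9, 2.5, 4.0]
finger_force: 30.0
t 18.7833 q [ 11.8  58.4 -47.4  76.4  26.   82.1  48.3] F [0.942 2.495 4.026] w 0.027208371839050036
grasp now [0.586 0.119 0.104] z [-0.419  0.046 -0.907]
turn units [-0.     0.001  0.001] rows>= 0.019328335586286143
shift after turn [-0.027 -0.031  0.041] | shift if before turn [-0.027 -0.031  0.041]
```

```bash
python3 -m pendant '[{"tx":-0.04,"ty":0,"tz":0.01,"rx":0,"ry":0,"rz":0,"claw":1},{"tx":0,"ty":0,"tz":0,"rx":0,"ry":0,"rz":0,"claw":1}]' | grep -E "pos|force" && python3 -m pendant '[{"tx":-0.04,"ty":0.01,"tz":0.01,"rx":0,"ry":0,"rz":0,"claw":1},{"tx":0,"ty":0,"tz":0,"rx":0,"ry":0,"rz":0,"claw":1}]' | grep -E "pos|force"; python3 go.py .586 .1178 .1031 -6.3 -25 0
```

```text
eef_pos: [0.6571, 0.1108, 0.2549]
force: [2.0, 2.5, 3.6]
finger_force: 30.0
eef_pos: [0.6581, 0.1109, 0.2539]
force: [1.0, 1.9, 3.5]
finger_force: 30.0
t 19.1167 q [ 11.7  58.6 -47.3  76.   26.1  82.2  48.4] F [0.961 1.892 3.453] w 0.027111426784347747
grasp now [0.588 0.118 0.102] z [-0.419  0.045 -0.907]
turn units [-0.001  0.001  0.001] rows>= 0.019116698066419656
shift after turn [ 0.063 -0.033  0.009] | shift if before turn [ 0.063 -0.033  0.009]
```

```bash
python3 -m pendant '[{"tx":-0.05,"ty":0.01,"tz":0.015,"rx":0,"ry":0,"rz":0,"claw":1},{"tx":0,"ty":0,"tz":0,"rx":0,"ry":0,"rz":0,"claw":1}]' | grep -E "pos|force" && python3 -m pendant '[{"tx":-0.05,"ty":0.01,"tz":0.015,"rx":0,"ry":0,"rz":0,"claw":1},{"tx":0,"ty":0,"tz":0,"rx":0,"ry":0,"rz":0,"claw":1}]' | grep -E "pos|force"; python3 go.py .586 .1178 .1031 -6.3 -25 0
```

```text
eef_pos: [0.6593, 0.1108, 0.2527]
force: [1.2, 3.0, 2.7]
finger_force: 30.0
eef_pos: [0.6605, 0.1107, 0.2515]
force: [1.0, 1.5, 2.0]
finger_force: 30.0
t 19.45 q [ 11.5  58.9 -47.2  75.6  26.2  82.3  48.5] F [0.996 1.522 2.023] w 0.02724552586435852
grasp now [0.59  0.118 0.1  ] z [-0.419  0.044 -0.907]
turn units [-0.001  0.001  0.001] rows>= 0.019502508695316896
shift after turn [ 0.17  -0.039 -0.03 ] | shift if before turn [ 0.17  -0.038 -0.03 ]
```

```bash
cat > meas.py <<'E'
from h import *
import sys
np.set_printoptions(precision=1,suppress=True)
# white-ish pixels near the predicted tube, per view; prints the hull of the cap part
g=np.array(list(map(float,sys.argv[1:4]))); h=np.radians(-6.3); d=np.array([np.cos(h)*.7071,np.sin(h)*.7071,-.7071])
for n in("top","side"):
    im=get_image(n); hs=cv2.cvtColor(im,cv2.COLOR_RGB2HSV)
    e=proj(n,[g-.092*d,g-.056*d,g+.068*d]); print(n,"pred cap end, cap joint, foot",e.ravel())
    x0,y0=(e[0]-12).astype(int)
    print("\n".join("%d: "%y+" ".join("%3d%s"%(im[y,x,0],"" if hs[y,x,1]<40 and im[y,x,0]>=im[y,x,2] else "-") for x in range(x0,x0+26)) for y in range(y0,y0+24,1 if n=="side" else 1)),"x0",x0)
E
python3 meas.py .590 .118 .100
```

```text
top pred cap end, cap joint, foot [278.7 203.6 281.  195.3 288.2 170.3]
191: 117- 117- 117- 118- 117- 117- 117- 119- 115-  94-  89- 145 154 141 133 125 125 124 121 112 101  94  75-  90-  82-  79-
192: 118- 117- 117- 117- 117- 117- 117- 124- 127- 106- 118 158 154 140 134 123 117 124 133 116  98  87  72-  84-  82-  91-
193: 118- 117- 117- 117- 118- 117- 116- 133- 138- 127- 148 156 153 153 153 152 153 154 153 123  94  82-  71-  82-  87-  97-
194: 117- 117- 117- 117- 117- 116- 113- 139- 144- 137- 140- 149 152 152 151 151 151 152 143 105  87  83-  77-  74- 103- 108-
195: 117- 117- 117- 117- 117- 117- 108- 130- 143- 147- 152- 153 152 151 151 151 151 154 132  82  78  82-  88- 106- 138- 122-
196: 117- 117- 117- 116- 117- 116- 118 135- 144- 150- 153 153 152 152 152 152 152 156 126  72  69-  78- 119- 152- 166- 144-
197: 117- 117- 117- 117- 117- 116- 118 135- 145- 157- 158 152 152 152 151 151 153 150 117  71  67-  85- 141- 160- 163- 165-
198: 117- 117- 117- 117- 117- 116- 124- 138- 144- 166 163 151 149 150 151 151 154 140 106  75-  63-  86- 137- 158- 164- 166-
199: 117- 118- 117- 118- 116- 115-
[... 4507 characters left out ...]
105 103 105 102 107 107 101  59  74
170: 129- 130- 136- 131- 128- 133- 125- 138- 129- 136- 135- 127- 131- 134- 133- 135- 131 122 117- 104- 102 100  96  56  60  96
171: 136- 130- 131- 130- 134- 129- 134- 126- 133- 130- 133- 133- 129- 131- 131- 135 144- 119- 118- 129- 109- 113-  72- 100 105 105
172: 131- 133- 130- 132- 134- 132- 136- 131- 131- 133- 127- 136- 133- 135- 136 137- 135- 129- 116- 113- 125- 156- 106-  89  96 103
173: 130- 131- 132- 128- 134- 129- 131- 134- 141- 131- 135- 134- 134- 129- 138- 135- 135- 130- 114- 115- 118- 114-  78-  78-  75-  88-
174: 135- 132- 135- 126- 132- 130- 131- 127- 130- 134- 131- 128- 132- 131- 138 139- 129- 129-  79-  60- 101-  90-  75-  81-  79-  79- x0 280
```

```bash
python3 - <<'E'
from h import *
np.set_printoptions(precision=4,suppress=True)
print("cap end tri",tri((278.9,203),(292.7,162.2)))
A=np.radians(-6.3)
def loc(p): v=p[:2]-[.584,.118]; return np.r_[v[0]*np.cos(A)+v[1]*np.sin(A),-v[0]*np.sin(A)+v[1]*np.cos(A)]
print("far V exp ~(.04)",loc(plane("top",(287.6,174.6),.078)),"near V exp ~(-.015)",loc(plane("top",(283,194.6),.135)))
# toe plate top edge far end, side crop b (277,160): toe plate top corners approx (688-400,378-300),(720-400,410-300)
for x,y in((290,75),(320,115),(352,205)): 
    q=((x+.5)/5-.5+277,(y+.5)/5-.5+160); print(q,[loc(plane("side",q,z)) for z in(.0,.012,.06,.08)])
E
python3 -m pendant '[{"tx":-0.05,"ty":0.01,"tz":0.02,"rx":0,"ry":0,"rz":0,"claw":1},{"tx":0,"ty":0,"tz":0,"rx":0,"ry":0,"rz":0,"claw":1}]' | grep -E "pos|force" ; python3 go.py .586 .1178 .1031 -6.3 -25 0
```

```text
cap end tri (array([0.5257, 0.1238, 0.1724]), np.float64(5.278362719550247e-05))
far V exp ~(.04) [ 0.0357 -0.0021] near V exp ~(-.015) [-0.0306 -0.0035]
(334.6, 174.6) [array([0.0828, 0.0735]), array([0.079 , 0.0632]), array([0.0639, 0.0219]), array([0.0576, 0.0047])]
(340.6, 182.6) [array([0.0892, 0.0373]), array([0.0853, 0.0274]), array([ 0.0699, -0.012 ]), array([ 0.0635, -0.0284])]
(347.0, 200.6) [array([ 0.0835, -0.0336]), array([ 0.0797, -0.0426]), array([ 0.0646, -0.0784]), array([ 0.0583, -0.0933])]
eef_pos: [0.6613, 0.1109, 0.2508]
force: [-0.9, 1.2, 4.8]
finger_force: 30.0
t 19.7167 q [ 11.5  59.  -47.2  75.4  26.3  82.4  48.5] F [-0.86   1.232  4.833] w 0.02743797017414082
grasp now [0.591 0.118 0.1  ] z [-0.421  0.044 -0.906]
turn units [-0.002 -0.     0.001] rows>= 0.025304625284251103
shift after turn [ 0.202 -0.046 -0.039] | shift if before turn [ 0.202 -0.046 -0.039]
```

```bash
python3 -m pendant '[{"tx":-0.04,"ty":0.01,"tz":0.015,"rx":0,"ry":0,"rz":0,"claw":1},{"tx":0,"ty":0,"tz":0,"rx":0,"ry":0,"rz":0,"claw":1},{"tx":0,"ty":0,"tz":0,"rx":0,"ry":0,"rz":0,"claw":1}]' | grep -E "pos|force" ; python3 go.py .586 .1178 .1031 -6.3 -25 0 | grep grasp; python3 - <<'E'
from h import *
for n in("top","side"):
    im=get_image(n); hs=cv2.cvtColor(im,cv2.COLOR_RGB2HSV)
    x0,y0,x1,y1=(272,188,292,210) if n=="top" else (284,150,318,178)
    print(n,"\n".join("%d: "%y+" ".join("%3d"%im[y,x,0] for x in range(x0,x1)) for y in range(y0,y1,1) if y<y0+20),"x0",x0)
E
```

```text
eef_pos: [0.6616, 0.1111, 0.2506]
force: [-1.8, -0.1, 7.1]
finger_force: 30.0
grasp now [0.591 0.118 0.099] z [-0.423  0.043 -0.905]
top 188: 117 109 116 106  96 127 154 160 157 154 148 141 133 122 110 100  89  65  85  98
189: 117 118 114  92  71 120 155 160 156 152 146 139 129 118 107  98  83  56  75  95
190: 117 113 110  91  75 136 154 153 145 139 142 140 127 114 105  95  78  75  73  83
191: 117 119 116  93  96 142 138 131 128 112 125 138 129 112 101  91  72  90  82  78
192: 116 125 128 107 124 149 147 142 146 139 123 125 134 116  96  87  72  83  83  90
193: 116 133 138 125 139 152 153 153 152 153 153 154 151 115  89  82  71  83  88  97
194: 113 139 144 124 134 150 152 152 152 151 152 154 141 103  86  82  76  74 104 107
195: 110 129 144 136 145 153 153 152 152 151 152 158 130  76  80  84  88 105 138 122
196: 117 135 145 152 154 153 153 152 152 152 152 155 123  72  77  81 118 153 165 143
197: 119 136 141 152 156 152 153 152 152 152 153 146 113  79  74  86 141 160 163 164
198: 125 138 134 158 162 153 150 150 150 152 154 134 101  80  65  85 138 158 164 165
199: 130 141 146 179 182 168
[... 2875 characters left out ...]
8 134 130 137 132 124 207 209 199 149 100  93 102  98  99 101 102 111 125 167 179 122 122 151 161 165 166 142 146 150 163 120  53
166: 130 131 135 133 130 131 127 163 199 151 104 102  97 104 105 106 100 105  99  99 105 126 132 133 134 140 151 162 164 167 160 151  74  18
167: 130 134 131 135 129 131 131 112 116 106  99 102 112 106 106 108 104 104 107 103  97 111 140 125 127 133 136 144 151 158 165 184 116  25
168: 136 125 130 131 134 129 135 126 120 108  99 103 104 104 104 106 105 107 104 111 113  69  96 116 115 114 123 128 138 142 154 163 171 186
169: 132 135 135 133 130 136 131 137 135 131 137 121 100 106 100 104 106 106 107 106  68  77 110 110 108 113 122 117 125 129 137 143 158 164 x0 284
```

The force now rises while the arm is blocked, so the foot is against the toe. The triangulated cap end puts the foot within 2 mm of the expected toe point. I'll ease off, release and retreat.

```bash
python3 -m pendant '[{"tx":0.04,"ty":0,"tz":-0.01,"rx":0,"ry":0,"rz":0,"claw":1},{"tx":0,"ty":0,"tz":0,"rx":0,"ry":0,"rz":0,"claw":1},{"tx":0,"ty":0,"tz":0,"rx":0,"ry":0,"rz":0,"claw":-0.1},{"tx":0,"ty":0,"tz":0,"rx":0,"ry":0,"rz":0,"claw":-0.1},{"tx":0,"ty":0,"tz":0,"rx":0,"ry":0,"rz":0,"claw":-0.1},{"tx":0,"ty":0,"tz":0,"rx":0,"ry":0,"rz":0,"claw":-0.1},{"tx":0,"ty":0,"tz":0,"rx":0,"ry":0,"rz":0,"claw":-0.1}]' | grep -E "pos|force|width" && python3 -m pendant '[{"tx":0,"ty":0,"tz":-0.2,"rx":0,"ry":0,"rz":0,"claw":-0.1},{"tx":0,"ty":0,"tz":-0.5,"rx":0,"ry":0,"rz":0,"claw":-0.1},{"tx":0,"ty":0,"tz":-0.8,"rx":0,"ry":0,"rz":0,"claw":-0.1},{"tx":0,"ty":0,"tz":-0.9,"rx":0,"ry":0,"rz":0,"claw":-0.1},{"tx":0,"ty":0,"tz":-0.9,"rx":0,"ry":0,"rz":0,"claw":-0.1},{"tx":0,"ty":0,"tz":-0.7,"rx":0,"ry":0,"rz":0,"claw":-0.1},{"tx":0,"ty":0,"tz":-0.4,"rx":0,"ry":0,"rz":0,"claw":-0.1},{"tx":0,"ty":0,"tz":-0.1,"rx":0,"ry":0,"rz":0,"claw":-0.1}]'|grep -E "time|pos|force"; python3 go.py .531 .1238 .28 -6.3 30 0; python3 - <<'E'
from h import *
np.set_printoptions(precision=1,suppress=True)
for n in("top","side"):
    im=get_image(n); x0,y0,x1,y1=(268,165,298,210) if n=="top" else (284,155,318,172)
    cv2.imwrite(f"pics/rel_{n}.png",im[:,:,::-1])
    print(n,"\n".join("%d: "%y+" ".join("%3d"%im[y,x,0] for x in range(x0,x1)) for y in range(y0,y1,2 if n=="top" else 1)),"x0",x0)
E
```

```text
eef_pos: [0.6615, 0.1114, 0.2502]
force: [0.1, -0.4, -0.4]
grip_width: 0.0502
finger_force: 0.0
time_s: 21.32
eef_pos: [0.7188, 0.1057, 0.3762]
force: [0.6, 0.8, -0.5]
finger_force: 0.0
t 21.3167 q [  8.2  56.5 -47.8  55.8  24.  101.1  53.4] F [ 0.575  0.844 -0.511] w 0.05119270395712063
grasp now [0.65  0.114 0.224] z [-0.415  0.048 -0.909]
turn units [ 0.002 -0.608  0.001] rows>= 7.636241085981314
shift after turn [ 7.049 -0.087 -5.935] | shift if before turn [ 8.919 -0.075  2.319]
top 165: 117 117 117 118 117 117 117 117 116 128 139 146 145 145 134 123 123 126 126 125 123 117 123 126 129 145 137 131 136 130
167: 116 117 117 117 117 117 117 117 113 139 147 144 143 145 138 134 136 139 143 144 139 136 139 137 138 137 131 133 148 155
169: 117 117 117 117 118 117 117 117 119 135 145 143 144 145 135 132 144 162 166 168 168 160 139 105 116 140 138 112 100 103
171: 117 117 117 117 117 118 117 117 124 137 147 150 145 141 130 145 158 160 158 152 153 151 144 135 108  90 115 113 104 103
173: 118 117 117 117 117 117 116 115 140 148 149 134 106  80 118 153 161 159 155 150 142 140 136 125 101  7
[... 3983 characters left out ...]
2 130 133 132 132 130 134 116 104  97 105 104 102 109 101 107 105 106 110 110  83 137 131 120 132 140 147 149 164 171 159 135 109
168: 129 132 130 128 131 133 134 135 119 104 104 104 104 101 103 107 111 104 106 108  83  64 101 114 115 124 126 139 139 146 157 165 164 185
169: 129 131 132 133 129 134 135 127 131 138 125 107 104 107 102 103 100 107 109  88  54 101 109 110 107 114 117 120 123 128 142 145 152 161
170: 129 133 133 130 137 125 136 134 128 131 130 131 126 109 109 105 104 112  82  45  78 105 108 111 107 108 114 107 115 120 125 126 136 152
171: 134 135 130 136 129 133 136 133 136 123 112 126 137 122 120 121 100 107  83  95 105 107 104 105 109 111 103 106 112 108 117 119 127 134 x0 284
```

```bash
python3 - <<'E'
from h import *
np.set_printoptions(precision=4,suppress=True)
print(tri((278.1,202.8),(292.6,161.8)))
for z in(.166,.168,.17): print(z,plane("top",(278.1,202.8),z),plane("side",(292.6,161.8),z))
E
python3 -m pendant '[{"tx":0.2,"ty":0,"tz":-0.4,"rx":0,"ry":-0.03,"rz":0,"claw":-0.1},{"tx":0.4,"ty":0,"tz":-0.5,"rx":0,"ry":-0.06,"rz":0,"claw":-0.1},{"tx":0.7,"ty":0,"tz":-0.5,"rx":0,"ry":-0.07,"rz":0,"claw":-0.1},{"tx":0.7,"ty":0,"tz":-0.5,"rx":0,"ry":-0.07,"rz":0,"claw":-0.1},{"tx":0.8,"ty":0,"tz":-0.5,"rx":0,"ry":-0.07,"rz":0,"claw":-0.1},{"tx":0.8,"ty":0,"tz":-0.4,"rx":0,"ry":-0.07,"rz":0,"claw":-0.1},{"tx":0.8,"ty":0,"tz":-0.3,"rx":0,"ry":-0.07,"rz":0,"claw":-0.1},{"tx":0.8,"ty":0,"tz":0,"rx":0,"ry":-0.07,"rz":0,"claw":-0.1},{"tx":0.5,"ty":0,"tz":0,"rx":0,"ry":-0.06,"rz":0,"claw":-0.1},{"tx":0.2,"ty":0,"tz":0,"rx":0,"ry":-0.03,"rz":0,"claw":-0.1}]' | grep -E "time|pos|force" && python3 go.py .531 .1238 .28 -6.3 30 0
```

```text
(array([0.5262, 0.1259, 0.1717]), np.float64(3.3839132546349004e-05))
0.166 [0.5271 0.1265 0.166 ] [0.5279 0.1311 0.166 ]
0.168 [0.5268 0.1263 0.168 ] [0.5273 0.1293 0.168 ]
0.17 [0.5265 0.126  0.17  ] [0.5267 0.1274 0.17  ]
time_s: 22.25
eef_pos: [0.5606, 0.123, 0.4632]
force: [-0.3, 0.2, -0.7]
finger_force: 0.0
t 22.25 q [ 13.1  25.8 -44.6  99.6  49.   44.8  28.7] F [-0.31   0.175 -0.673] w 0.0512940607632422
grasp now [0.642 0.114 0.318] z [ 0.486 -0.052 -0.872]
turn units [ 0.001 -0.008  0.004] rows>= 0.11903569502687086
shift after turn [ 3.904 -0.081 -0.769] | shift if before turn [ 3.914 -0.052 -0.718]
```

```bash
python3 -m pendant '[{"tx":0.2,"ty":-0.02,"tz":0,"rx":0,"ry":-0.004,"rz":0,"claw":-0.1},{"tx":0.5,"ty":-0.02,"tz":-0.1,"rx":0,"ry":-0.004,"rz":0,"claw":-0.1},{"tx":0.7,"ty":-0.02,"tz":-0.1,"rx":0,"ry":0,"rz":0.002,"claw":-0.1},{"tx":0.8,"ty":0,"tz":-0.1,"rx":0,"ry":0,"rz":0.002,"claw":-0.1},{"tx":0.8,"ty":0,"tz":-0.1,"rx":0,"ry":0,"rz":0,"claw":-0.1},{"tx":0.5,"ty":0,"tz":-0.1,"rx":0,"ry":0,"rz":0,"claw":-0.1},{"tx":0.3,"ty":0,"tz":0,"rx":0,"ry":0,"rz":0,"claw":-0.1},{"tx":0,"ty":0,"tz":0,"rx":0,"ry":0,"rz":0,"claw":-0.1},{"tx":0,"ty":0,"tz":0,"rx":0,"ry":0,"rz":0,"claw":-0.1}]' | grep -E "time|pos|force" && python3 go.py .5037 .128 .2115 -6.3 30 0
```

```text
time_s: 23.0
eef_pos: [0.4587, 0.1321, 0.4197]
force: [0.9, 0.4, 0.6]
finger_force: 0.0
t 23.0 q [  9.5  19.  -41.7 116.8  55.6  35.5  12.5] F [0.936 0.396 0.583] w 0.05108417665080207
grasp now [0.541 0.123 0.275] z [ 0.494 -0.054 -0.868]
turn units [ 0.    -0.003 -0.002] rows>= 0.044518604873795775
shift after turn [2.167 0.029 1.197] | shift if before turn [2.162 0.02  1.206]
```

```bash
python3 -m pendant '[{"tx":0.2,"ty":0.02,"tz":0.3,"rx":0,"ry":-0.002,"rz":0,"claw":-0.1},{"tx":0.35,"ty":0.02,"tz":0.5,"rx":0,"ry":0,"rz":0,"claw":-0.1},{"tx":0.4,"ty":0.02,"tz":0.6,"rx":0,"ry":0,"rz":0,"claw":-0.1},{"tx":0.4,"ty":0.02,"tz":0.6,"rx":0,"ry":0,"rz":0,"claw":-0.1},{"tx":0.3,"ty":0,"tz":0.45,"rx":0,"ry":0,"rz":0,"claw":-0.1},{"tx":0.2,"ty":0,"tz":0.3,"rx":0,"ry":0,"rz":0,"claw":-0.1},{"tx":0.1,"ty":0,"tz":0.15,"rx":0,"ry":0,"rz":0,"claw":-0.1},{"tx":0,"ty":0,"tz":0,"rx":0,"ry":0,"rz":0,"claw":-0.1},{"tx":0,"ty":0,"tz":0,"rx":0,"ry":0,"rz":0,"claw":-0.1}]' | grep -E "time|pos|force" && python3 go.py .5335 .1247 .1595 -6.3 30 0
```

```text
time_s: 23.75
eef_pos: [0.4527, 0.1357, 0.315]
force: [-0.0, 0.2, -0.1]
finger_force: 0.0
t 23.75 q [ -1.   27.5 -31.  125.5  85.3  29.2 -19.8] F [-0.005  0.187 -0.058] w 0.05121880692883244
grasp now [0.536 0.127 0.17 ] z [ 0.497 -0.054 -0.866]
turn units [ 0.001 -0.    -0.003] rows>= 0.04240581759797079
shift after turn [ 0.238 -0.068  0.281] | shift if before turn [ 0.238 -0.069  0.281]
```

```bash
python3 -m pendant '[{"tx":0.12,"ty":-0.04,"tz":0.14,"rx":0,"ry":0,"rz":-0.003,"claw":-0.1},{"tx":0.1,"ty":-0.02,"tz":0.12,"rx":0,"ry":0,"rz":0,"claw":-0.1},{"tx":0,"ty":0,"tz":0,"rx":0,"ry":0,"rz":0,"claw":-0.1},{"tx":0,"ty":0,"tz":0,"rx":0,"ry":0,"rz":0,"claw":1},{"tx":0,"ty":0,"tz":0,"rx":0,"ry":0,"rz":0,"claw":1},{"tx":0,"ty":0,"tz":0,"rx":0,"ry":0,"rz":0,"claw":1},{"tx":0,"ty":0,"tz":0,"rx":0,"ry":0,"rz":0,"claw":1},{"tx":0,"ty":0,"tz":0,"rx":0,"ry":0,"rz":0,"claw":1},{"tx":0,"ty":0,"tz":0,"rx":0,"ry":0,"rz":0,"claw":1},{"tx":0,"ty":0,"tz":0,"rx":0,"ry":0,"rz":0,"claw":1}]' 45| grep -E "time|pos|force|width" && python3 go.py .5335 .1247 .1595 -6.3 30 0
```

```text
time_s: 24.58
eef_pos: [0.4498, 0.1342, 0.3053]
force: [0.5, 0.7, 1.2]
grip_width: 0.0216
finger_force: 45.0
t 24.5833 q [ -1.4  28.4 -30.6 126.5  89.1  29.2 -23.5] F [0.466 0.719 1.194] w 0.02158394571054071
grasp now [0.533 0.125 0.161] z [ 0.497 -0.054 -0.866]
turn units [0.001 0.    0.   ] rows>= 0.008952873975524795
shift after turn [-0.002 -0.008  0.047] | shift if before turn [-0.002 -0.008  0.047]
```

```bash
python3 -m pendant '[{"tx":-0.2,"ty":0,"tz":-0.05,"rx":0,"ry":0,"rz":0,"claw":1},{"tx":-0.5,"ty":0,"tz":-0.13,"rx":0,"ry":0,"rz":0,"claw":1},{"tx":-0.6,"ty":0,"tz":-0.16,"rx":0,"ry":0,"rz":0,"claw":1},{"tx":-0.5,"ty":0,"tz":-0.4,"rx":0,"ry":0,"rz":0,"claw":1},{"tx":-0.4,"ty":0,"tz":-0.65,"rx":0,"ry":0,"rz":0,"claw":1},{"tx":-0.4,"ty":0,"tz":-0.7,"rx":0,"ry":0,"rz":0,"claw":1},{"tx":-0.4,"ty":0,"tz":-0.7,"rx":0,"ry":0,"rz":0,"claw":1},{"tx":-0.25,"ty":0,"tz":-0.4,"rx":0,"ry":0,"rz":0,"claw":1},{"tx":-0.1,"ty":0,"tz":-0.2,"rx":0,"ry":0,"rz":0,"claw":1},{"tx":0,"ty":0,"tz":0,"rx":0,"ry":0,"rz":0,"claw":1}]' | grep -E "time|pos|force|width" && python3 go.py .611 -.119 .3 -6.3 -15 0
```

```text
time_s: 25.42
eef_pos: [0.4856, 0.13, 0.4443]
force: [-0.1, 0.4, -1.4]
grip_width: 0.0219
finger_force: 45.0
t 25.4167 q [ 10.6  19.4 -41.8 111.4  50.7  38.1  20.2] F [-0.132  0.42  -1.36 ] w 0.0219470411767197
grasp now [0.569 0.121 0.3  ] z [ 0.498 -0.054 -0.865]
turn units [ 0.001  0.501 -0.   ] rows>= 6.293961198624063
shift after turn [-6.136 -7.792 -2.232] | shift if before turn [-5.919 -7.792  2.758]
```

```bash
python3 -m pendant '[{"tx":-0.2,"ty":-0.3,"tz":0,"rx":0,"ry":0,"rz":0,"claw":1},{"tx":-0.5,"ty":-0.6,"tz":0.2,"rx":0,"ry":0,"rz":0,"claw":1},{"tx":-0.6,"ty":-0.8,"tz":0.3,"rx":0,"ry":0,"rz":0,"claw":1},{"tx":-0.6,"ty":-0.9,"tz":0.3,"rx":0,"ry":0,"rz":0,"claw":1},{"tx":-0.6,"ty":-0.9,"tz":0.3,"rx":0,"ry":0,"rz":0,"claw":1},{"tx":-0.4,"ty":-0.7,"tz":0.2,"rx":0,"ry":0.02,"rz":0,"claw":1},{"tx":-0.2,"ty":-0.4,"tz":0,"rx":0,"ry":0.05,"rz":0,"claw":1},{"tx":0,"ty":0,"tz":0,"rx":0,"ry":0.07,"rz":0,"claw":1},{"tx":0,"ty":0,"tz":0,"rx":0,"ry":0.07,"rz":0,"claw":1},{"tx":0,"ty":0,"tz":0,"rx":0,"ry":0.07,"rz":0,"claw":1}]' | grep -E "time|pos|force|width" && python3 -m pendant '[{"tx":0,"ty":0,"tz":0,"rx":0,"ry":0.07,"rz":0,"claw":1},{"tx":0,"ty":0,"tz":0,"rx":0,"ry":0.07,"rz":0,"claw":1},{"tx":0,"ty":0,"tz":0,"rx":0,"ry":0.05,"rz":0,"claw":1},{"tx":0,"ty":0,"tz":0,"rx":0,"ry":0.03,"rz":0,"claw":1},{"tx":0,"ty":0,"tz":0,"rx":0,"ry":0,"rz":0,"claw":1},{"tx":0,"ty":0,"tz":0,"rx":0,"ry":0,"rz":0,"claw":1}]'| grep -E "time|pos|force|width"; python3 go.py .611 -.119 .3 -6.3 -15 0
```

```text
time_s: 26.25
eef_pos: [0.5699, -0.019, 0.4537]
force: [0.2, -0.6, -2.1]
grip_width: 0.0214
finger_force: 45.0
time_s: 26.75
eef_pos: [0.5704, -0.0181, 0.4539]
force: [0.5, 0.1, -1.7]
grip_width: 0.0219
finger_force: 45.0
t 26.75 q [ 28.3  36.4 -50.5  84.7  20.8  85.4  59.9] F [ 0.453  0.118 -1.682] w 0.021890701575563262
grasp now [ 0.527 -0.013  0.293] z [-0.259  0.028 -0.965]
turn units [-0.    -0.001  0.   ] rows>= 0.016833497521073867
shift after turn [-2.983 -3.193 -1.054] | shift if before turn [-2.979 -3.196 -1.057]
```

```bash
cat > vert.py <<'E'
from h import *
import sys
np.set_printoptions(precision=2,suppress=True)
o=observe(); g=np.array(o["eef_pos"])+.167*np.array(o["eef_rot"])[:,2]
for n in("side","top"):
    im=get_image(n).astype(int)
    P=np.array([g+[0,0,-z] for z in np.arange(.03,.15,.0145)]); p=proj(n,P); print(n,"axis pred at z",(P[0,2],P[-1,2]),p[0],p[-1])
    for q in p: 
        y=int(round(q[1])); x=int(round(q[0])); print(y,x-11,im[y,x-11:x+12,0], im[y,x-11:x+12,2]) if n=="side" else None
    if n=="side":
        x=int(round(p[-1][0]));y=int(round(p[-1][1])); print("foot col",x,"rows from",y-6,im[y-6:y+9,x,0],im[y-6:y+9,x,2])
E
python3 vert.py
```

```text
side axis pred at z (np.float64(0.2627144547706779), np.float64(0.14671445477067793)) [314.   174.14] [315.09 206.82]
174 303 [155 151 155 147 152 134  91 105 155 163 154 122 116 117 117 115 116 111
 106 111 141 143 100] [ 57  56  58  52  49  80  76  97 132 140 131 102  97 101  98  98  95  94
 109 133  84  47  38]
179 303 [ 68  69  68  66  61  98 113 123 126 120 126 126 125 121 119 119 112 102
 107 141 121  86  84] [ 37  39  33  38  28  41  99 115 116 109 115 116 117 113 111 108 106  96
 104  67  46  34  40]
183 303 [ 68  73  74  60  58  56 106 122 123 121 127 123 128 128 118 119 115 103
  83 136 173 178 176] [ 31  34  47  23  17  16  97 113 114 112 115 115 115 113 110 111 108 102
  63  52  62  61  63]
187 303 [ 71  72  81  95 136 161 137 117 121 125 126 122 127 122 119 120 114 100
  91  84  84  86  78] [ 33  32  30  54  80  59  84 103 111 115 115 113 118 109 111 110 103  99
  66  39  33  45  40]
191 304 [ 86  80  89 145 163 145 118 119 132 130 124 131 124 119 120 115  92 131
 187 167 106  87  82] [ 39  38  38  55  55  73 103 109 116 118 110 121 114 109 110 106  96  82
  67  61  41  
[... 367 characters left out ...]
10 102  96  68
  42  44  46  40  46]
203 304 [100 104 107 105 107  93 116 121 120 132 124 124 119 124 117 117 105  97
  97  89 170 168 170] [ 43  40  45  47  47  38 102 117 110 120 110 114 111 113 104 108  97  73
  47  36  62  56  60]
207 304 [106  94  99  96  94  92  88  93 120 133 133 136 130 125 126 112  87  93
  78  74  61  51  48] [ 49  37  40  46  47  40  37  55 109 124 124 127 118 113 114 110  51  33
  45  54  54  54  59]
foot col 315 rows from 201 [132 127 124 128 129 129 136 128  76  72  75  74  74  70  94] [118 116 114 119 117 119 127 117  68  82  82  80  80  80 106]
top axis pred at z (np.float64(0.2627144547706779), np.float64(0.14671445477067793)) [336.46 196.57] [334.22 204.27]
```

```bash
python3 -m pendant '[{"tx":-0.2,"ty":-0.2,"tz":-0.1,"rx":0,"ry":0,"rz":0,"claw":1},{"tx":-0.4,"ty":-0.45,"tz":-0.2,"rx":0,"ry":0,"rz":0,"claw":1},{"tx":-0.6,"ty":-0.6,"tz":-0.2,"rx":0,"ry":0,"rz":0,"claw":1},{"tx":-0.6,"ty":-0.65,"tz":-0.2,"rx":0,"ry":0,"rz":0,"claw":1},{"tx":-0.6,"ty":-0.65,"tz":-0.2,"rx":0,"ry":0,"rz":0,"claw":1},{"tx":-0.35,"ty":-0.4,"tz":-0.1,"rx":0,"ry":0,"rz":0,"claw":1},{"tx":-0.18,"ty":-0.2,"tz":-0.05,"rx":0,"ry":0,"rz":0,"claw":1},{"tx":-0.05,"ty":-0.05,"tz":0,"rx":0,"ry":0,"rz":0,"claw":1},{"tx":0,"ty":0,"tz":0,"rx":0,"ry":0,"rz":0,"claw":1},{"tx":0,"ty":0,"tz":0,"rx":0,"ry":0,"rz":0,"claw":1}]' | grep -E "time|pos|force|width" ; python3 go.py .611 -.119 .3 -6.3 -15 0; python3 vert.py; python3 - <<'E'
from h import *
np.set_printoptions(linewidth=200)
for n in("rel_side","rel_top"):
    im=cv2.imread(f"pics/{n}.png"); v=n[4:]; p=proj(v,(.611,-.119,.095))[0]; print(n,p)
    x,y=p.round().astype(int); print(x-12,y-10); print(im[y-10:y+11,x-12:x+13,2])
E
```

```text
time_s: 27.68
eef_pos: [0.6533, -0.1225, 0.4632]
force: [-0.4, 0.9, -0.3]
grip_width: 0.0218
finger_force: 45.0
t 27.6833 q [ 29.8  44.3 -47.5  66.2  26.3  96.   70.9] F [-0.422  0.921 -0.281] w 0.021768054842176525
grasp now [ 0.61  -0.118  0.302] z [-0.258  0.029 -0.966]
turn units [ 0.    -0.001  0.002] rows>= 0.026566583392806337
shift after turn [-0.042 -0.039  0.054] | shift if before turn [-0.042 -0.039  0.054]
side axis pred at z (np.float64(0.27193023441347375), np.float64(0.15593023441347373)) [370.66 192.43] [366.46 224.99]
192 360 [149 148 145 147 144 182 155 131 140 170 175 174 180 163 126 126 132 127
 128 131 132 129 130] [167 162 160 169 154 172 148 121 130 144 150 147 156 136 107 108 113 109
 109 110 115 139 148]
197 359 [149 152 149 151 152 139 132 132 132 140 139 140 140 143 142 132 135 126
 128 125 129 131 127] [165 168 163 168 173 134 117 121 120 131 127 127 129 132 126 123 123 115
 133 141 145 143 142]
201 359 [147 149 145 147 149 133 130 133 135 143 142 141 141 140 140 140 133 122
 128 130 129 132 133] [166 164 163 167 154 127 118 122 123 126 129 127 128 126 126
[... 5208 characters left out ...]
 112 114 116 117 118 114 134 158 178 183 181 179 178 177 170 161 139 115 109 110]
 [101 101 103 103 103 103 110 112 113 126 131 164 178 179 178 177 181 181 170 135 109 112 114 113 113]
 [ 99 100 101 101 103 103 104 101 116 152 175 180 173 170 171 168 171 168 132 114 118 119 118 116 114]
 [ 99 100 101 102 101 100 107 118 150 167 169 166 161 161 159 149 127  92  94 101 108 110 110 110 110]
 [ 98 100 101 101 100 111 133 160 161 157 155 137 112 104  73  52  55  57  59  59  60  69  72  78  92]
 [ 99  99 100 101 110 132 150 154 126 105  81  65  67  68  72  69  67  65  64  65  64  66  68  68  67]
 [ 98 100  96 102 124 121 108  98  94  98 100 103 101 102 104  95  87  82  80  74  69  68  69  71  70]]
```

```bash
python3 -m pendant '[{"tx":-0.1,"ty":0,"tz":0.2,"rx":0,"ry":0,"rz":0,"claw":1},{"tx":-0.12,"ty":-0.01,"tz":0.4,"rx":0,"ry":0,"rz":0,"claw":1},{"tx":-0.12,"ty":0,"tz":0.45,"rx":0,"ry":0,"rz":0,"claw":1},{"tx":-0.1,"ty":0,"tz":0.38,"rx":0,"ry":0,"rz":0,"claw":1},{"tx":-0.06,"ty":0,"tz":0.22,"rx":0,"ry":0,"rz":0,"claw":1},{"tx":-0.03,"ty":0,"tz":0.1,"rx":0,"ry":0,"rz":0,"claw":1},{"tx":0,"ty":0,"tz":0,"rx":0,"ry":0,"rz":0,"claw":1},{"tx":0,"ty":0,"tz":0,"rx":0,"ry":0,"rz":0,"claw":1},{"tx":0,"ty":0,"tz":0,"rx":0,"ry":0,"rz":0,"claw":1}]' | grep -E "time|pos|force|width" ; python3 go.py .6115 -.1183 .2 -6.3 -15 0
```

```text
time_s: 28.53
eef_pos: [0.6556, -0.1241, 0.4089]
force: [-0.8, -0.3, -1.3]
grip_width: 0.0215
finger_force: 45.0
t 28.5333 q [ 30.3  46.7 -46.8  70.7  27.8  89.8  69.5] F [-0.761 -0.263 -1.268] w 0.021511317554145037
grasp now [ 0.613 -0.119  0.248] z [-0.256  0.029 -0.966]
turn units [0.    0.001 0.001] rows>= 0.011606484092957154
shift after turn [-0.372  0.03   1.544] | shift if before turn [-0.371  0.028  1.544]
```

```bash
python3 -m pendant '[{"tx":0.02,"ty":0.02,"tz":0.08,"rx":0,"ry":0,"rz":0,"claw":1},{"tx":-0.03,"ty":0.01,"tz":0.12,"rx":0,"ry":0,"rz":0,"claw":1},{"tx":-0.03,"ty":0,"tz":0.12,"rx":0,"ry":0,"rz":0,"claw":1},{"tx":-0.03,"ty":0,"tz":0.12,"rx":0,"ry":0,"rz":0,"claw":1},{"tx":-0.02,"ty":0,"tz":0.06,"rx":0,"ry":0,"rz":0,"claw":1},{"tx":0,"ty":0,"tz":0,"rx":0,"ry":0,"rz":0,"claw":1},{"tx":0,"ty":0,"tz":0,"rx":0,"ry":0,"rz":0,"claw":1}]' | grep -E "time|pos|force|width" ; python3 go.py .6115 -.1183 .2 -6.3 -15 0
```

```text
time_s: 29.12
eef_pos: [0.6542, -0.1232, 0.3927]
force: [-0.3, -1.3, -1.5]
grip_width: 0.0221
finger_force: 45.0
t 29.1167 q [ 30.4  47.4 -46.6  72.3  28.2  88.   69. ] F [-0.283 -1.288 -1.51 ] w 0.02206215817166714
grasp now [ 0.611 -0.118  0.231] z [-0.258  0.029 -0.966]
turn units [ 0.    -0.001  0.001] rows>= 0.011302372921796217
shift after turn [-0.277  0.007  1.008] | shift if before turn [-0.278  0.007  1.008]
```

```bash
python3 -m pendant '[{"tx":-0.03,"ty":0,"tz":0.12,"rx":0,"ry":0,"rz":0,"claw":1},{"tx":-0.04,"ty":0,"tz":0.14,"rx":0,"ry":0,"rz":0,"claw":1},{"tx":-0.04,"ty":0,"tz":0.14,"rx":0,"ry":0,"rz":0,"claw":1},{"tx":-0.03,"ty":0,"tz":0.12,"rx":0,"ry":0,"rz":0,"claw":1},{"tx":-0.02,"ty":0,"tz":0.06,"rx":0,"ry":0,"rz":0,"claw":1},{"tx":0,"ty":0,"tz":0,"rx":0,"ry":0,"rz":0,"claw":1}]' | grep -E "time|pos|force|width" ; python3 go.py .6115 -.1183 .2 -6.3 -15 0 | grep -E "grasp|shift"; python3 -m pendant '[{"tx":-0.02,"ty":0,"tz":0.08,"rx":0,"ry":0,"rz":0,"claw":1},{"tx":-0.03,"ty":0,"tz":0.1,"rx":0,"ry":0,"rz":0,"claw":1},{"tx":-0.03,"ty":0,"tz":0.1,"rx":0,"ry":0,"rz":0,"claw":1},{"tx":0,"ty":0,"tz":0,"rx":0,"ry":0,"rz":0,"claw":1},{"tx":0,"ty":0,"tz":0,"rx":0,"ry":0,"rz":0,"claw":1}]' | grep -E "time|pos|force|width" ; python3 go.py .6115 -.1183 .19 -6.3 -15 0 | grep -E "grasp|shift"
```

```text
time_s: 29.62
eef_pos: [0.6542, -0.1234, 0.374]
force: [0.3, 0.4, -1.7]
grip_width: 0.0218
finger_force: 45.0
grasp now [ 0.611 -0.119  0.213] z [-0.259  0.029 -0.965]
shift after turn [-0.116  0.011  0.408] | shift if before turn [-0.116  0.011  0.408]
time_s: 30.03
eef_pos: [0.6545, -0.1233, 0.3658]
force: [0.1, -0.1, 0.3]
grip_width: 0.0216
finger_force: 45.0
grasp now [ 0.611 -0.118  0.205] z [-0.258  0.029 -0.966]
shift after turn [-0.124  0.007  0.468] | shift if before turn [-0.125  0.007  0.468]
```

```bash
python3 -m pendant '[{"tx":-0.02,"ty":0,"tz":0.08,"rx":0,"ry":0,"rz":0,"claw":1},{"tx":-0.025,"ty":0,"tz":0.1,"rx":0,"ry":0,"rz":0,"claw":1},{"tx":-0.02,"ty":0,"tz":0.08,"rx":0,"ry":0,"rz":0,"claw":1},{"tx":-0.01,"ty":0,"tz":0.03,"rx":0,"ry":0,"rz":0,"claw":1},{"tx":0,"ty":0,"tz":0,"rx":0,"ry":0,"rz":0,"claw":1}]' | grep -E "time|pos|force" ; for i in 1; do python3 -m pendant '[{"tx":-0.01,"ty":0,"tz":0.04,"rx":0,"ry":0,"rz":0,"claw":1},{"tx":-0.01,"ty":0,"tz":0.04,"rx":0,"ry":0,"rz":0,"claw":1},{"tx":0,"ty":0,"tz":0,"rx":0,"ry":0,"rz":0,"claw":1}]' | grep -E "time|pos|force"; done
```

```text
time_s: 30.45
eef_pos: [0.6543, -0.1233, 0.3566]
force: [-1.4, 0.2, -1.0]
finger_force: 45.0
time_s: 30.7
eef_pos: [0.6543, -0.1232, 0.3544]
force: [0.6, -0.2, -1.1]
finger_force: 45.0
```

```bash
python3 -m pendant '[{"tx":-0.01,"ty":0,"tz":0.04,"rx":0,"ry":0,"rz":0,"claw":1},{"tx":-0.01,"ty":0,"tz":0.04,"rx":0,"ry":0,"rz":0,"claw":1},{"tx":0,"ty":0,"tz":0,"rx":0,"ry":0,"rz":0,"claw":1}]' | grep -E "time|pos|force"
```

```text
time_s: 30.95
eef_pos: [0.6543, -0.1232, 0.3519]
force: [-0.6, -1.0, -1.8]
finger_force: 45.0
```

```bash
ok(){ python3 -c "
from workcell import *;import sys
o=observe();print(o['time_s'],o['eef_pos'],o['force']);sys.exit(int(o['force'][2]>2.2))"; }
python3 -m pendant '[{"tx":-0.013,"ty":0,"tz":0.05,"rx":0,"ry":0,"rz":0,"claw":1},{"tx":0,"ty":0,"tz":0,"rx":0,"ry":0,"rz":0,"claw":1}]' >/dev/null; ok &&
python3 -m pendant '[{"tx":-0.013,"ty":0,"tz":0.05,"rx":0,"ry":0,"rz":0,"claw":1},{"tx":0,"ty":0,"tz":0,"rx":0,"ry":0,"rz":0,"claw":1}]' >/dev/null; ok &&
python3 -m pendant '[{"tx":-0.013,"ty":0,"tz":0.05,"rx":0,"ry":0,"rz":0,"claw":1},{"tx":0,"ty":0,"tz":0,"rx":0,"ry":0,"rz":0,"claw":1}]' >/dev/null; ok &&
python3 -m pendant '[{"tx":-0.013,"ty":0,"tz":0.05,"rx":0,"ry":0,"rz":0,"claw":1},{"tx":0,"ty":0,"tz":0,"rx":0,"ry":0,"rz":0,"claw":1}]' >/dev/null; ok &&
python3 -m pendant '[{"tx":-0.013,"ty":0,"tz":0.05,"rx":0,"ry":0,"rz":0,"claw":1},{"tx":0,"ty":0,"tz":0,"rx":0,"ry":0,"rz":0,"claw":1}]' >/dev/null; ok &&
python3 -m pendant '[{"tx":-0.013,"ty":0,"tz":0.05,"rx":0,"ry":0,"rz":0,"claw":1},{"tx":0,"ty":0,"tz":0,"rx":0,"ry":0,"rz":0,"claw":1}]' >/dev/null; ok
```

```text
31.1167 [ 0.65426657 -0.12321493  0.35037328] [ 0.35602238  0.1014179  -1.10394349]
31.2833 [ 0.65423099 -0.12323579  0.34878155] [ 0.68782108  0.46486734 -1.31782012]
31.45 [ 0.65423948 -0.12320982  0.34725311] [ 0.51059716  0.06690825 -0.99056013]
31.6167 [ 0.65420911 -0.12324825  0.34568906] [-0.32525598  0.13664409 -1.79958776]
31.7833 [ 0.65421595 -0.12320448  0.3441545 ] [-0.41111341  0.35185793 -1.83977045]
31.95 [ 0.65418578 -0.12321629  0.34259468] [-0.9181765   0.25278515 -1.12150885]
```

```bash
ok(){ python3 -c "
from workcell import *;import sys
o=observe();print(o['time_s'],o['eef_pos'],o['force']);sys.exit(int(o['force'][2]>2.2))"; }
python3 -m pendant '[{"tx":-0.013,"ty":0,"tz":0.05,"rx":0,"ry":0,"rz":0,"claw":1},{"tx":0,"ty":0,"tz":0,"rx":0,"ry":0,"rz":0,"claw":1}]' >/dev/null; ok &&
python3 -m pendant '[{"tx":-0.013,"ty":0,"tz":0.05,"rx":0,"ry":0,"rz":0,"claw":1},{"tx":0,"ty":0,"tz":0,"rx":0,"ry":0,"rz":0,"claw":1}]' >/dev/null && ok &&
python3 -m pendant '[{"tx":-0.013,"ty":0,"tz":0.05,"rx":0,"ry":0,"rz":0,"claw":1},{"tx":0,"ty":0,"tz":0,"rx":0,"ry":0,"rz":0,"claw":1}]' >/dev/null && ok &&
python3 -m pendant '[{"tx":-0.013,"ty":0,"tz":0.05,"rx":0,"ry":0,"rz":0,"claw":1},{"tx":0,"ty":0,"tz":0,"rx":0,"ry":0,"rz":0,"claw":1}]' >/dev/null && ok &&
python3 -m pendant '[{"tx":-0.013,"ty":0,"tz":0.05,"rx":0,"ry":0,"rz":0,"claw":1},{"tx":0,"ty":0,"tz":0,"rx":0,"ry":0,"rz":0,"claw":1}]' >/dev/null && ok &&
python3 -m pendant '[{"tx":-0.013,"ty":0,"tz":0.05,"rx":0,"ry":0,"rz":0,"claw":1},{"tx":0,"ty":0,"tz":0,"rx":0,"ry":0,"rz":0,"claw":1}]' >/dev/null && ok
```

```text
32.1167 [ 0.65419135 -0.12319453  0.34104472] [-0.54038717 -0.34891756 -1.21020109]
32.2833 [ 0.65418098 -0.1232074   0.33947079] [ 0.05429483  0.27299514 -0.48563859]
32.45 [ 0.6541568  -0.12321744  0.33794806] [-0.708094    0.87641204 -1.57189927]
32.6167 [ 0.65415114 -0.12318345  0.33639173] [-0.14119617  0.04133845 -1.49474827]
32.7833 [ 0.65414097 -0.12320746  0.33486194] [-0.31413998  0.08122333 -1.62170333]
32.95 [ 0.65413862 -0.12317629  0.33329327] [ 0.11676585  0.40141371 -1.12685383]
```

```bash
ok(){ python3 -c "
from workcell import *;import sys
o=observe();print(o['time_s'],o['eef_pos'],o['force']);sys.exit(int(o['force'][2]>2.2))"; }
python3 -m pendant '[{"tx":-0.013,"ty":0,"tz":0.05,"rx":0,"ry":0,"rz":0,"claw":1},{"tx":0,"ty":0,"tz":0,"rx":0,"ry":0,"rz":0,"claw":1}]' >/dev/null; ok &&
python3 -m pendant '[{"tx":-0.01,"ty":0,"tz":0.04,"rx":0,"ry":0,"rz":0,"claw":1},{"tx":0,"ty":0,"tz":0,"rx":0,"ry":0,"rz":0,"claw":1}]' >/dev/null && ok &&
python3 -m pendant '[{"tx":-0.01,"ty":0,"tz":0.04,"rx":0,"ry":0,"rz":0,"claw":1},{"tx":0,"ty":0,"tz":0,"rx":0,"ry":0,"rz":0,"claw":1}]' >/dev/null && ok &&
python3 -m pendant '[{"tx":-0.01,"ty":0,"tz":0.04,"rx":0,"ry":0,"rz":0,"claw":1},{"tx":0,"ty":0,"tz":0,"rx":0,"ry":0,"rz":0,"claw":1}]' >/dev/null && ok &&
python3 -m pendant '[{"tx":-0.01,"ty":0,"tz":0.04,"rx":0,"ry":0,"rz":0,"claw":1},{"tx":0,"ty":0,"tz":0,"rx":0,"ry":0,"rz":0,"claw":1}]' >/dev/null && ok &&
python3 -m pendant '[{"tx":-0.01,"ty":0,"tz":0.04,"rx":0,"ry":0,"rz":0,"claw":1},{"tx":0,"ty":0,"tz":0,"rx":0,"ry":0,"rz":0,"claw":1}]' >/dev/null && ok
```

```text
33.1167 [ 0.65418729 -0.12305229  0.33307276] [-0.39550006  0.18321332  3.2719408 ]
```

Contact: Fz rose by about 4.5 N with no side load and the descent stopped, at a depth of about 68 mm, inside the 50–75 mm range. I'll ease off, release and retreat.

```bash
python3 -m pendant '[{"tx":0.006,"ty":0,"tz":-0.025,"rx":0,"ry":0,"rz":0,"claw":1},{"tx":0,"ty":0,"tz":0,"rx":0,"ry":0,"rz":0,"claw":1}]' | grep -E "pos|force"; python3 -m pendant '[{"tx":0,"ty":0,"tz":0,"rx":0,"ry":0,"rz":0,"claw":0.3},{"tx":0,"ty":0,"tz":0,"rx":0,"ry":0,"rz":0,"claw":0.1},{"tx":0,"ty":0,"tz":0,"rx":0,"ry":0,"rz":0,"claw":0},{"tx":0,"ty":0,"tz":0,"rx":0,"ry":0,"rz":0,"claw":-0.1},{"tx":0,"ty":0,"tz":0,"rx":0,"ry":0,"rz":0,"claw":-0.1},{"tx":0,"ty":0,"tz":0,"rx":0,"ry":0,"rz":0,"claw":-0.1}]' | grep -E "pos|force|width"; python3 -m pendant '[{"tx":0.05,"ty":0,"tz":-0.2,"rx":0,"ry":0,"rz":0,"claw":-0.1},{"tx":0.1,"ty":0,"tz":-0.4,"rx":0,"ry":0,"rz":0,"claw":-0.1},{"tx":0.15,"ty":0,"tz":-0.6,"rx":0,"ry":0,"rz":0,"claw":-0.1},{"tx":0.2,"ty":0,"tz":-0.8,"rx":0,"ry":0,"rz":0,"claw":-0.1},{"tx":0.2,"ty":0,"tz":-0.8,"rx":0,"ry":0,"rz":0,"claw":-0.1},{"tx":0.2,"ty":0,"tz":-0.8,"rx":0,"ry":0,"rz":0,"claw":-0.1},{"tx":0.15,"ty":0,"tz":-0.5,"rx":0,"ry":0,"rz":0,"claw":-0.1},{"tx":0.05,"ty":0,"tz":-0.2,"rx":0,"ry":0,"rz":0,"claw":-0.1},{"tx":0,"ty":0,"tz":0,"rx":0,"ry":0,"rz":0,"claw":-0.1},{"tx":0,"ty":0,"tz":0,"rx":0,"ry":0,"rz":0,"claw":-0.1}]' | grep -E "time|pos|force"; python3 - <<'E'
from h import *
np.set_printoptions(linewidth=220)
im=get_image("side");cv2.imwrite("pics/end_side.png",im[:,:,::-1]);cv2.imwrite("pics/end_top.png",get_image("top")[:,:,::-1])
for z in(.187,.095,.115): print(z,proj("side",(.611,-.1185,z)))
p=proj("side",(.611,-.1185,.15))[0].round().astype(int)
for y in range(p[1]-18,p[1]+20,3): print(y,p[0]-13,im[y,p[0]-13:p[0]+14,2])
# bystander check: change between first picture and now, by region
a=cv2.imread("pics/side0.png").astype(int);b=im[:,:,::-1].astype(int);t0=cv2.imread("pics/top0.png").astype(int);t1=cv2.imread("pics/end_top.png").astype(int)
D=lambda u,v,x,y,r=12:np.abs(u-v)[y-r:y+r,x-r:x+r].max(2).mean().round(1)
print("side: faceL,faceR,faceFar,spoolA,spoolB,flat2,flat3",[D(a,b,*q) for q in((278,246),(294,279),(339,154),(231,201),(304,126),(381,257),(396,277))])
print("top: faces,spools,flats",[D(t0,t1,*q) for q in((324,247),(361,245),(245,148),(259,272),(191,163),(396,174),(418,172))])
E
```

```text
eef_pos: [0.6542, -0.1231, 0.3331]
force: [-0.1, -0.6, 1.7]
finger_force: 45.0
eef_pos: [0.6542, -0.1231, 0.3327]
force: [-1.4, -0.6, 0.7]
grip_width: 0.0504
finger_force: 0.0
time_s: 34.62
eef_pos: [0.6556, -0.1233, 0.4659]
force: [0.0, 0.1, -1.4]
finger_force: 0.0
0.187 [[368.0119777 217.0480569]]
0.095 [[365.02442411 239.90291888]]
0.115 [[365.63734151 235.21634277]]
209 354 [165 163 164 166 157 163 162 163 158 165 165 163 164 165 161 164 163 165 161 160 168 167 160 165 166 164 156]
212 354 [164 165 167 161 163 159 162 163 165 166 165 160 161 159 160 157 151 158 162 162 164 163 168 162 160 166 168]
215 354 [160 164 162 166 166 167 161 160 169 254 252 245 244 243 241 241 238 245 175 146 165 162 159 158 169 164 162]
218 354 [164 167 162 161 163 160 167 168 134 106 225 246 242 236 240 240 238 242 251 255 187 135 133 139 162 164 164]
221 354 [165 162 165 167 164 166 166 166 127 119 115 209 255 251 232 201 154 124 125 129 128 142 142 145 144 137 161]
224 354 [163 169 167 169 162 162 167 149 121 119 129 130 125 122 126 129 126 129 124 127 139 144 142 140 139 158 160]
227 354 [167 169 16
[... 436 characters left out ...]
140 142 139 135]
239 354 [133 125 130 134 113  61 112 130 125 131 128 128 130 135 127 123 121  89  87 128 139 137 134 128 131 132 135]
242 354 [141 138 133 127 134  92 119 123 124 125 135 131 132 128 132 128 118  79  65  73  76  73 127 145 138 134 131]
245 354 [119 129 137 144 133 128 126 126 131 112 106 132 135 110  90  88  74  70  76  82  72  75  73  74 131 143 149]
side: faceL,faceR,faceFar,spoolA,spoolB,flat2,flat3 [np.float64(56.2), np.float64(51.6), np.float64(40.2), np.float64(34.4), np.float64(47.5), np.float64(46.8), np.float64(48.7)]
top: faces,spools,flats [np.float64(28.2), np.float64(27.0), np.float64(17.7), np.float64(12.9), np.float64(16.5), np.float64(30.3), np.float64(32.6)]
```

The side picture puts the cap top at about (368,217), where a tube resting on the stop should have it. The gripper is open and well clear, so I'm handing in.

```bash
python3 -c "
from workcell import *
print(observe()['time_s'],sign_off())"
```

```text
the job is handed in; nothing more can be done
34.7167 None
```

The job is handed in at 34.7 s: the slim-knobbed vial hangs in the returns block, and the long tube was set in the stand, retaken by its cap and lowered gently (about 4.5 N) onto the stop about 68 mm down the freed well. My before/after picture check on the flat vials, clay faces and spools was inconclusive, though I felt no contact with any of them.

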